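Drive the stuck pin out of the setting jig

ROBOT

A 6-joint arm with a two-finger parallel gripper is mounted at the origin on the work surface. World frame = base frame: x ahead of the robot, y to its left, z up, the work surface at z = 0. Lengths are in mm, angles in rad, forces in N, time in s.
With the tool pointing down it reaches from about 325 to 900 mm from the base axis. Payload 3.5 kg.
Tool frame: the origin (TCP) lies on the centre line of the jaws, within the pads' length; the fingertips stand 14 mm ahead of it and the grasp point (between the pads) lies 5 mm behind it; z points along the fingers, x is the direction in which the jaws open and shut, and the axes are right-handed (so a half turn about z gives the same grasp; the last joint's range is limited). The gripper opens to 85 mm and grips with 20 to 120 N. Pads are 22 mm wide; open, the fingers measure 114 mm over their backs; the gripper's body (76 mm by 85 mm) begins 54 mm behind the grasp point. The pads swing forward as they close: fully open they stand 13 mm farther back than shut.
Start: joints at [-1.248, 0.276, -0.026, 1.268, 0, 1.467], TCP at [258.144, -569.196, 245.313] pointing down, gripper open.
Joint ranges: [-3.12, 3.12], [-0.85, 1.88], [-1.08, 1.24], [-1.95, 2.15], [-1.57, 1.53], [-3.14, 3.14]. Speed limits (rad/s): [2.57, 2.57, 3.14, 3.14, 3.14, 3.14].

INTERFACE

Orientations are given as a unit quaternion [w, x, y, z].
In Python, from rig import * gives the robot as it stands. The module is installed in compiled form; this text tells all that it offers.
- The arm moves only by the tool step_arm, never from a script. Its argument "moves" is a list of rows, each a list of 7 numbers: the turn, a rotation vector about the tool's x, y, z in rad, then the shift along the tool's x, y, z in mm, then the finger opening in mm, from 0 to 85.4. A call has 1 to 12 rows; each row is the pose to reach, as a shift and turn from the pose commanded when the call began, along the tool's axes at that moment; what a row does not reach only later rows make up. A row lasts 1/8 s, in which the tool goes at most 62.5 mm and 10.7 degrees, less where a joint would pass 70% of its speed; a pose out of reach is approached as far as the arm can. A call with a gripper value outside its range is refused whole. The fingers move at their own pace and stop on an object; "newtons" is the grip in N (left out, the last holds). Time passes only in rows, so rows that repeat a pose let the fingers close. It gives the time, the measured TCP pose, the force and the opening at its end, in the units of the state.
- read_state(): the state, without advancing time (a new reading comes with each control period).
- read_camera(name): name is "side" or "top" or "wrist"; returns a dict with "frame" (480x640x3 uint8, blue, green, red), "intrinsics" (3x3 intrinsics, pixels), "distortion" ([k1, k2, p1, p2, k3] as OpenCV has them; the pictures are not rectified), "R" (3x3) and "t" (3): a world point X has camera coordinates R X + t; the wrist camera has in their place "hand_eye" (4x4, takes a point from camera to tool coordinates, whose origin is the TCP and whose axes are the tool frame's). Camera axes: x right, y down, z forward; pixel columns grow to the right and rows downward; lengths in mm; the calibration is good to about 2 mm. A picture is of the moment at which its call begins: read the wrist's pose just before it. There is no depth.
- job_done(): hands the job in, once; it reports no verdict.
The state is a dict: "time_s": time; "qpos": joint angles; "dq": joint speeds; "joint_efforts": joint torques, N m; "tcp_pos": TCP position; "tool_rot": TCP orientation; "contact_force": force on the tool from outside, world axes, zero at the start; "torque": the same for the moment, N m; "width": finger opening in mm.
Only numpy, scipy, OpenCV 4.12 (cv2) and the standard library are available. Lean on these libraries where they do the work, as an engineer would, in place of code of your own. Each camera call takes 0.05 s, during which the arm holds its last target.

TASK

A brass pin is stuck in the slide bar at the bottom of the slot on top of the setting jig. Take the green-handled drift punch from the rack, feel along the slot with its nose for the bore, and drive the pin down and completely out below the bar, pressing steadily and never hard enough to mark the jig (at most about 30 N). Then stand the punch back in its hole in the rack, fully down, and leave the other tools and things where they are.

Things in the scene. Friction and masses are not known exactly. Their poses are not given: they have to be found in the camera images.
- punch_grip (a point): Drift punch, the tool to use: GREEN round handle, 16 mm in diameter, 60 mm long, and a straight flat-ended steel nose, 8 mm in diameter, 50 mm long; about 110 g. It stands nose down, loosely, in the rack (leaning up to 0.05 rad). This point is the centre of the handle, 80 mm from the end of the nose; its z axis runs from nose to handle.
- punch_tip (a point): Centre of the flat end of the punch's nose, 80 mm from the handle's centre; same axes.
- rack: Wooden rack fixed to the bench, 56 (its x) x 140 (its y) x 45 mm high, origin at the centre of its underside. Three upright holes, 10 mm in diameter, chamfered 2 mm, 40 mm deep (floors 5 mm above the bench), at y = -45, 0 and +45 mm on its centre line, a tool in each; which tool is where varies. The punch's own hole is the one it leaves empty.
- jig: Setting jig fixed to the bench, origin at the centre of its underside, z up. Base plate 176 (its x) x 80 x 8 mm, two grey end posts, and on them an aluminium cover 134 (x) x 54 (y) mm, 4 mm thick, its top 84 mm above the bench. Below is open space and a black anvil, its top 32 mm above the bench. Cover, bar and pin are marked by more than about 30 N from the punch.
- jig_slot (a point): Centre of the slot in the cover, at its floor, 80 mm above the bench; same axes as the jig. The slot is 48 mm long (x), 11 mm wide and 4 mm deep. Its floor is the top of a bright steel slide bar, 22 mm thick, which cannot be moved. The bar's one bore, upright, 11 mm in diameter, on the slot's centre line, lies anywhere up to 14 mm to either side of this point along x: not measured.
- pin (a joint): Brass pin, 10 mm in diameter, 24 mm long, stuck in the bore: how far it is driven down (m). At 0 its top is 3 mm below the slot's floor; it starts at 0 to 0.004. It moves down against a steady drag of about 9 N (1 N more at 15 mm/s) and stays where left. At 0.019 its top is level with the bar's underside: out of the bore. At 0.021 its foot is on the anvil and it stops dead.
- scriber_grip (a point): Scriber with a RED handle in the rack, same size as the punch (110 mm long, top 115 mm above the bench); centre of the handle. To be left alone.
- driver_grip (a point): Thin driver with a BLUE handle in the rack, same size as the punch (110 mm long, top 115 mm above the bench); centre of the handle. To be left alone.
- can_mid (a point): Bystander: red spray can, 66 mm across, 200 mm tall; point on its middle line 10 mm above its underside. To be left alone.
- parts_tray_mid (a point): Bystander: empty blue plastic tray 110 x 160 x 35 mm; point on its middle line 10 mm above its underside. To be left alone.
- vise_mid (a point): Bystander: small steel vise lying on the bench, about 150 x 60 x 55 mm; point on its middle line 10 mm above its underside. To be left alone.
- stone_mid (a point): Bystander: brown sharpening stone 130 x 40 x 25 mm; point on its middle line 10 mm above its underside. To be left alone.
- pen_cup_mid (a point): Bystander: clear cup, 70 mm across, 100 mm tall; point on its middle line 10 mm above its underside. To be left alone.
- ring_gauge_mid (a point): Bystander: steel ring 60 mm across, 20 mm high; point on its middle line 10 mm above its underside. To be left alone.
Mind the look-alikes: they are no part of the job. Several things have the shape of the rack; the one meant has the colours described above.

How it is judged:
By the outcome, as a careful person would: the job done as asked, in the order asked, and still so for the second after the job is handed in, with the robot touching nothing.
It also fails if it takes over 70 s, if anything falls off the work surface, if the arm or the gripper's body presses on something with over 40 N, if the wrist force passes 120 N, or if a joint passes its speed limit or range.

## Working session

There is one attempt and no reset: what is moved stays moved. The work goes in short steps, Python scripts to look and compute and a tool call to move; the robot and the scene stay as the last step left them, time stands still between calls to the robot, and variables do not carry over. Pictures are saved under pics/ and viewed, and the job is handed in when it is done.

Besides the shell and the picture viewer there is one more tool, called after ">>>" as name(argument=value, ...), one argument or row to a line, values as JSON. step_arm: Moves the arm, as the interface text tells. Its arguments: {"type":"object","properties":{"moves":{"type":"array"},"newtons":{"type":"number"}},"required":["moves"]}

```bash
mkdir -p pics; ls
cat > h.py <<'E'
from rig import *
import numpy as np, cv2
from scipy.spatial.transform import Rotation as Rn
def rot(q): return Rn.from_quat([q[1],q[2],q[3],q[0]]).as_matrix()
def cam(name):
    s=read_state(); c=read_camera(name)
    K=np.array(c["intrinsics"],float); d=np.array(c["distortion"],float)
    if "R" in c: R=np.array(c["R"]);t=np.array(c["t"]).ravel()
    else:
        H=np.array(c["hand_eye"]); Rt=rot(s["tool_rot"]); p=np.array(s["tcp_pos"])
        Rwc=Rt@H[:3,:3]; o=Rt@H[:3,3]+p
        R=Rwc.T; t=-R@o
    return dict(f=c["frame"],K=K,d=d,R=R,t=t)
def ray(c,uv):
    uv=np.array(uv,float).reshape(-1,1,2)
    n=cv2.undistortPoints(uv,c["K"],c["d"]).reshape(-1,2)
    v=np.c_[n,np.ones(len(n))]@c["R"]; o=-c["R"].T@c["t"]
    return o,v/np.linalg.norm(v,axis=1)[:,None]
def onz(c,uv,z):
    o,v=ray(c,uv); return o+v*((z-o[2])/v[:,2])[:,None]
def proj(c,X):
    r,_=cv2.Rodrigues(c["R"]); return cv2.projectPoints(np.array(X,float).reshape(-1,1,3),r,c["t"],c["K"],c["d"])[0].reshape(-1,2)
def tri(c1,u1,c2,u2):
    o1,v1=ray(c1,u1);o2,v2=ray(c2,u2);v1=v1[0];v2=v2[0]
    A=np.c_[v1,-v2];s=np.linalg.lstsq(A,o2-o1,rcond=None)[0]
    a=o1+s[0]*v1;b=o2+s[1]*v2
    return (a+b)/2,np.linalg.norm(a-b)
E
python3 - <<'E'
from h import *
for n in ["side","top","wrist"]:
    c=cam(n); cv2.imwrite(f"pics/{n}0.png",c["f"]); np.savez(f"{n}0.npz",**c)
    print(n,-c["R"].T@c["t"],c["R"][2])
print(read_state())
E
```

```text
pics
side [-129.0761685   655.73873282  635.75622517] [ 0.6160901  -0.60839392 -0.50028974]
top [ 266.19642818    6.43568708 1472.77616235] [ 0.19704543  0.00883246 -0.98035457]
wrist [ 325.96685897 -538.46240478  373.05539558] [-0.26390237 -0.11756769 -0.9573575 ]
{'time_s': 0.15, 'qpos': array([-1.24843102e+00,  2.76970412e-01, -2.75243225e-02,  1.26798077e+00,
        2.29400863e-05,  1.46741240e+00]), 'dq': array([-0.00191402, -0.00415071,  0.00664585, -0.00056213, -0.00136222,
       -0.00020382]), 'joint_efforts': array([ 4.29869424e-04, -4.46055830e+01,  2.95638728e+01,  1.05055107e-02,
       -9.14285761e-05, -2.39094888e-06]), 'tcp_pos': array([ 257.95506308, -568.67077519,  244.42857989]), 'tool_rot': array([-5.34198171e-04,  8.40536210e-01, -5.41754719e-01, -6.47818892e-04]), 'contact_force': array([ 0.2514614 , -0.91004572,  0.62095796]), 'torque': array([ 0.0203337 , -0.00608016,  0.00848352]), 'width': 85.49548739900514}
```

View pics/top0.png

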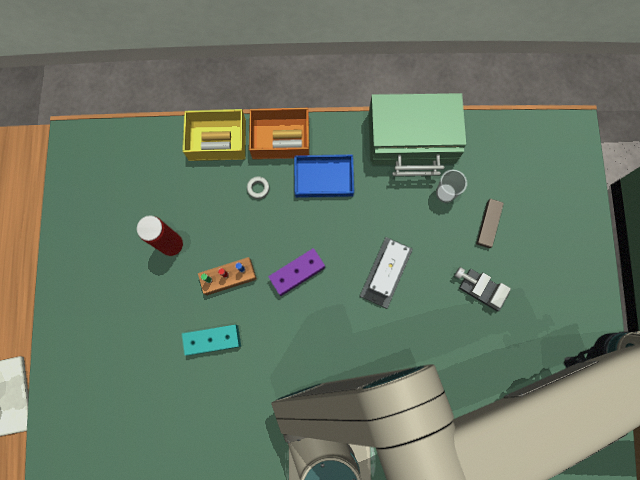

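View pics/side0.png

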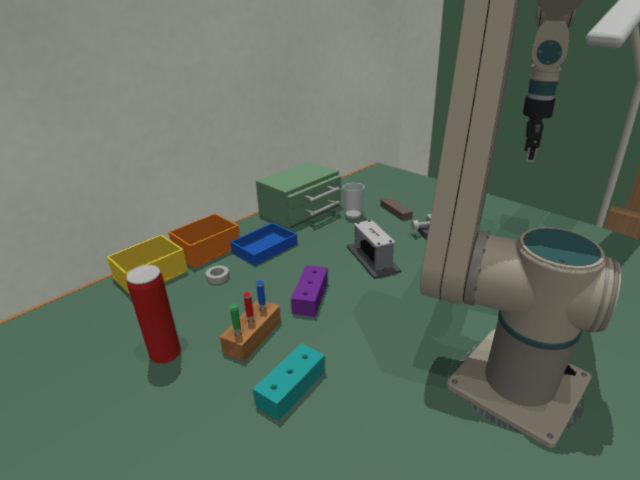

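View pics/wrist0.png

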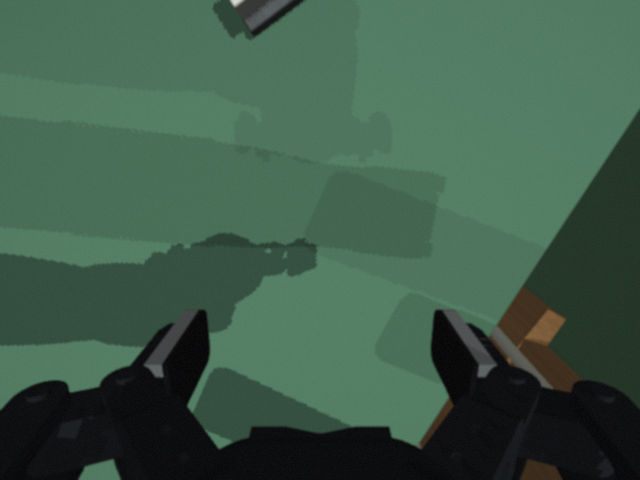

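The top view shows the wooden rack near pixel (227,276), with green (205,278), red (222,272) and blue (240,268) handles. The jig is near (388,270). In the side view green is at (235,318), the end nearest the can. Next I'll measure these.

```bash
cat > m.py <<'E'
from h import *
def ld(n): return dict(np.load(n+".npz"))
t=ld("top0");s=ld("side0")
def blobs(c,lo,hi,roi,amin=5):
    x0,y0,x1,y1=roi
    hsv=cv2.cvtColor(c["f"],cv2.COLOR_BGR2HSV); m=cv2.inRange(hsv,np.array(lo),np.array(hi))
    k=np.zeros_like(m);k[y0:y1,x0:x1]=m[y0:y1,x0:x1]
    n,l,st,ce=cv2.connectedComponentsWithStats(k)
    return [(ce[i],st[i]) for i in range(1,n) if st[i][4]>=amin],l,k
rT=(195,250,262,300); rS=(215,270,290,360)
for nm,lo,hi in [("green",(45,120,40),(75,255,255)),("red",(0,200,60),(5,255,255)),("blue",(105,120,50),(125,255,255))]:
    for c,r,q in((t,rT,"top"),(s,rS,"side")):
        print(nm,q,[(b[0].round(1),b[1]) for b in blobs(c,lo,hi,r)[0]])
E
python3 m.py
python3 - <<'E'
from h import *
t=dict(np.load("top0.npz"));s=dict(np.load("side0.npz"))
a=cv2.resize(t["f"][235:315,190:300],None,fx=7,fy=7,interpolation=cv2.INTER_CUBIC);cv2.imwrite("pics/rt.png",a)
a=cv2.resize(t["f"][225:315,345:430],None,fx=6.5,fy=6.5,interpolation=cv2.INTER_CUBIC);cv2.imwrite("pics/jt.png",a)
a=cv2.resize(s["f"][265:365,210:300],None,fx=6,fy=6,interpolation=cv2.INTER_CUBIC);cv2.imwrite("pics/rs.png",a)
E
```

```text
green top [(array([205.3, 277.7]), array([201, 274,  10,   8,  43], dtype=int32))]
green side [(array([233.3, 306. ]), array([230, 304,   8,   5,  32], dtype=int32)), (array([235.2, 319.3]), array([231, 310,   9,  20, 131], dtype=int32))]
red top [(array([225.3, 275. ]), array([224, 274,   3,   3,   7], dtype=int32))]
red side [(array([246.6, 293.8]), array([245, 293,   4,   3,   8], dtype=int32)), (array([248.5, 306.9]), array([245, 299,   8,  17,  89], dtype=int32))]
blue top [(array([239.6, 266.9]), array([236, 263,   8,   9,  43], dtype=int32))]
blue side [(array([259.3, 282.2]), array([256, 280,   8,   5,  28], dtype=int32)), (array([260.7, 295.1]), array([257, 286,   8,  19, 116], dtype=int32))]
```

View pics/rt.png

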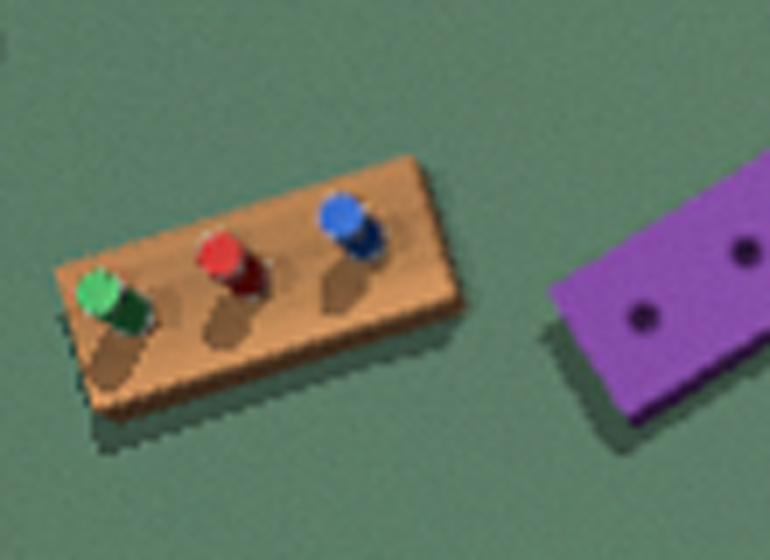

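View pics/jt.png

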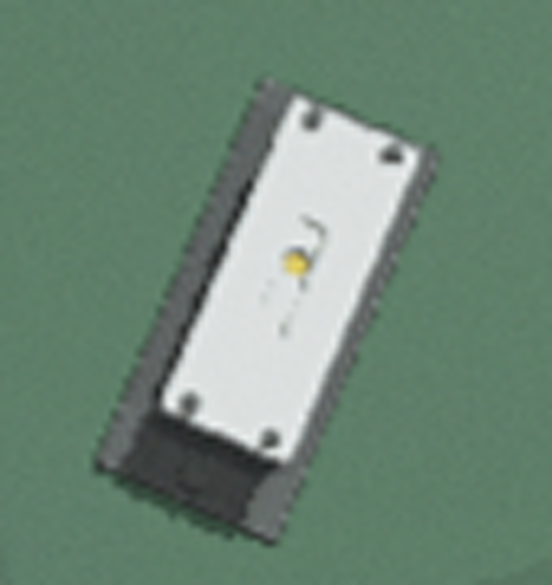

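View pics/rs.png

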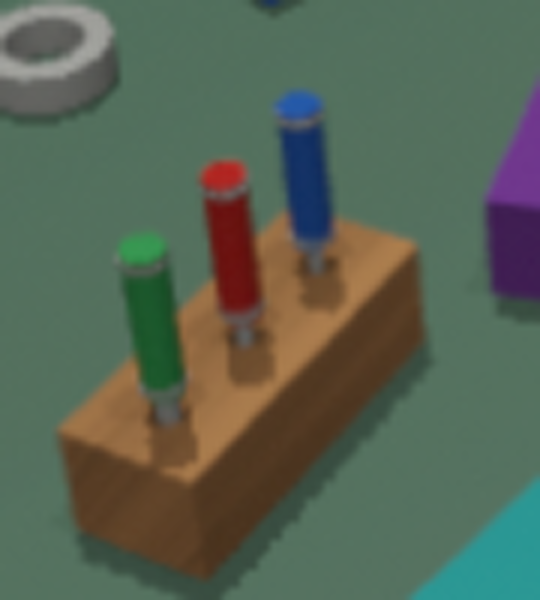

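The enlarged crops show the rack top corners at about (57,268), (413,157), (462,297) and (97,408) in the 7x crop. The brass pin is visible in the slot at about (295,263) in the 6.5x crop, off the slot centre.

```bash
cat > m2.py <<'E'
from m import *
np.set_printoptions(suppress=True,precision=1)
def cr(p,o,f): return (np.array(p,float)+.5)/f-.5+np.array(o)
rc=cr([(57,268),(413,157),(462,297),(97,408)],(190,235),7)
P=onz(t,rc,45);print("rack",P,P.mean(0),[np.linalg.norm(P[i]-P[(i+1)%4]) for i in range(4)])
rs=cr([(60,430),(415,243),(190,484)],(210,265),6); Q=onz(s,rs,45);print("side rack corners",Q)
for nm,a,b in [("g",(98,293),(143,250)),("r",(220,254),(225,175)),("b",(342,216),(300,105))]:
    u=cr([a],(190,235),7);v=cr([b],(210,265),6)
    print(nm,onz(t,u,115),onz(s,v,115),tri(t,u,s,v))
jc=cr([(293,97),(425,150),(293,463),(163,407)],(345,225),6.5)
J=onz(t,jc,84);print("jig",J,J.mean(0),[np.linalg.norm(J[i]-J[(i+1)%4]) for i in range(4)])
d=(J[0]+J[1]-J[2]-J[3])[:2];print(np.arctan2(d[1],d[0]))
print("pin",onz(t,cr([(295,263)],(345,225),6.5),76))
E
python3 m2.py
```

```text
green top [(array([205.3, 277.7]), array([201, 274,  10,   8,  43], dtype=int32))]
green side [(array([233.3, 306. ]), array([230, 304,   8,   5,  32], dtype=int32)), (array([235.2, 319.3]), array([231, 310,   9,  20, 131], dtype=int32))]
red top [(array([225.3, 275. ]), array([224, 274,   3,   3,   7], dtype=int32))]
red side [(array([246.6, 293.8]), array([245, 293,   4,   3,   8], dtype=int32)), (array([248.5, 306.9]), array([245, 299,   8,  17,  89], dtype=int32))]
blue top [(array([239.6, 266.9]), array([236, 263,   8,   9,  43], dtype=int32))]
blue side [(array([259.3, 282.2]), array([256, 280,   8,   5,  28], dtype=int32)), (array([260.7, 295.1]), array([257, 286,   8,  19, 116], dtype=int32))]
rack [[482.1 334.6  45. ]
 [521.7 201.4  45. ]
 [468.6 182.8  45. ]
 [429.5 318.4  45. ]] [475.5 259.3  45. ] [np.float64(139.0042204465842), np.float64(56.23458955394876), np.float64(141.20306609578415), np.float64(55.084017074578334)]
side rack corners [[482.5 335.6  45. ]
 [471.3 186.6  45. ]
 [429.4 321.   45. ]]
g [[462.3 303.6 115. ]] [[462.2 305.1 115. ]] (array([462.8, 304.2, 114.1]), np.float64(0.9375647666511525))
r [[475.5 260.3 115. ]] [[475.1 261.7 115. ]] (array([475.9, 260.7, 114. ]), np.float64(0.6725287275045179))
b [[488.4 217.  115. ]] [[488.4 218.4 115. ]] (array([488.9, 217.5, 114.2]), np.float64(1.0549031011622474))
jig [[ 553.1 -164.1   84. ]
 [ 530.9 -215.    84. ]
 [ 409.2 -158.1   84. ]
 [ 431.9 -108.8   84. ]] [ 481.3 -161.5   84. ] [np.float64(55.51598109947086), np.float64(134.288069036577), np.float64(54.31170798793079), np.float64(133.20368042558306)]
-0.4327772571881883
pin [[ 488.4 -163.1   76. ]]
```

```bash
cat > plan.py <<'E'
from h import *
import sys
# usage: plan x y z yaw  -> shift/turn in tool frame from measured pose
def plan(p,yaw):
    s=read_state();R=rot(s["tool_rot"])
    Rt=np.array([[np.cos(yaw),np.sin(yaw),0],[np.sin(yaw),-np.cos(yaw),0],[0,0,-1]])
    rv=Rn.from_matrix(R.T@Rt).as_rotvec()
    return rv.round(4),(R.T@(np.array(p)-s["tcp_pos"])).round(2)
def st():
    s=read_state();R=rot(s["tool_rot"])
    print("t",s["time_s"],"tcp",s["tcp_pos"].round(2),"z",R[:,2].round(4),"yaw",np.arctan2(R[1,0],R[0,0]).round(4),"w",round(s["width"],2),"F",s["contact_force"].round(2),"T",s["torque"].round(3),"q",s["qpos"].round(3))
if __name__=="__main__":
    st()
    a=list(map(float,sys.argv[1:]))
    if a: print(*plan(a[:3],a[3]))
E
python3 - <<'E'
from m import *
print(onz(t,[(150,228)],200),onz(t,[(165,245)],0),onz(s,[(147,276)],200),onz(s,[(162,352)],0))
E
python3 plan.py 440 300 230 0.29
```

```text
green top [(array([205.3, 277.7]), array([201, 274,  10,   8,  43], dtype=int32))]
green side [(array([233.3, 306. ]), array([230, 304,   8,   5,  32], dtype=int32)), (array([235.2, 319.3]), array([231, 310,   9,  20, 131], dtype=int32))]
red top [(array([225.3, 275. ]), array([224, 274,   3,   3,   7], dtype=int32))]
red side [(array([246.6, 293.8]), array([245, 293,   4,   3,   8], dtype=int32)), (array([248.5, 306.9]), array([245, 299,   8,  17,  89], dtype=int32))]
blue top [(array([239.6, 266.9]), array([236, 263,   8,   9,  43], dtype=int32))]
blue side [(array([259.3, 282.2]), array([256, 280,   8,   5,  28], dtype=int32)), (array([260.7, 295.1]), array([257, 286,   8,  19, 116], dtype=int32))]
[[568.32343169 416.71447505 200.        ]] [[567.23248673 437.29919183   0.        ]] [[555.98351613 419.75361499 200.        ]] [[576.8217837  424.77419922   0.        ]]
t 0.15 tcp [ 257.96 -568.67  244.43] z [-5.0e-04  1.6e-03 -1.0e+00] yaw -1.145 w 85.5 F [ 0.25 -0.91  0.62] T [ 0.02  -0.006  0.008] q [-1.248  0.277 -0.028  1.268  0.     1.467]
[-1.400e-03  1.200e-03 -1.435e+00] [-715.91 -524.55   15.73]
```

>>> step_arm(
  moves=[
    [0,0,-0.12,-47,-35,0,85],
    [0,0,-0.24,-94,-70,0,85],
    [0,0,-0.36,-141,-105,0,85],
    [0,0,-0.48,-188,-140,0,85],
    [0,0,-0.6,-235,-175,0,85],
    [0,0,-0.72,-282,-210,0,85],
    [0,0,-0.84,-329,-245,0,85],
    [0,0,-0.96,-376,-280,0,85],
    [0,0,-1.08,-423,-315,0,85],
    [0,0,-1.2,-470,-350,0,85],
    [0,0,-1.32,-517,-385,0,85],
    [0,0,-1.435,-564,-420,0,85],
  ],
)

```text
time_s: 1.65
tcp_pos: [407.6, 119.9, 245.3]
tool_rot: [0.0, 0.989, 0.147, 0.0]
contact_force: [0.7, -1.3, 1.0]
width: 84.6
```

```bash
python3 plan.py 450 296 245 0.29
```

```text
t 1.65 tcp [407.61 119.95 245.33] z [ 7.e-04 -2.e-04 -1.e+00] yaw 0.2942 w 84.56 F [ 0.75 -1.3   0.96] T [-0.009 -0.079  0.03 ] q [ 0.134 -0.085 -0.428  1.227 -0.     1.411]
[ 0.0004 -0.0006  0.0042] [  91.61 -156.2     0.33]
```

>>> step_arm(
  moves=[
    [0,0,0,30,-52,0,85],
    [0,0,0,60,-104,0,85],
    [0,0,0,92,-156,0,85],
    [0,0,0,92,-156,0,85],
    [0,0,0,92,-156,0,85],
  ],
)

```text
time_s: 2.28
tcp_pos: [450.6, 293.3, 244.7]
tool_rot: [0.001, 0.989, 0.145, -0.001]
contact_force: [-0.2, -0.1, -0.2]
width: 84.6
```

Run:
```python
from h import *
import plan
c=cam("wrist");np.savez("wrist1.npz",**c);cv2.imwrite("pics/w1.png",c["f"]);plan.st()
print(proj(c,[(462.3,304,115),(475.5,260.5,115),(462.7,302.6,45)]))
```

```text
t 2.325 tcp [450.59 292.76 244.89] z [-0.0013 -0.001  -1.    ] yaw 0.2895 w 85.11 F [-0.19 -0.74  0.37] T [-0.001 -0.046  0.024] q [ 0.456  0.123 -0.216  1.233 -0.     1.737]
[[339.56043421 227.75287003]
 [338.94064225 287.53186148]
 [335.60640449 209.39073474]]
```

View pics/w1.png

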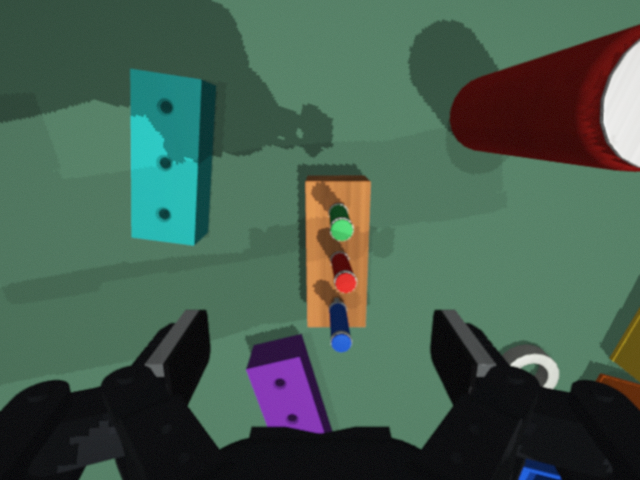

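The wrist view shows green's cap at (342,230), close to the predicted (340,228), and red's at (345,282). The open jaws are clear of both. I'll refine the position and the rack yaw.

```bash
python3 - <<'E'
from m import *
w=ld("wrist1")
print("green cap",onz(w,[(342,230)],115),"red",onz(w,[(345,282)],115),"blue",onz(w,[(341,343)],115))
c=np.array([(306,180.5),(370,180),(366,327),(308,327)],float)
P=onz(w,c,45);print(P,P.mean(0))
E
python3 plan.py 462.3 303.5 150 0.29;python3 plan.py 462.3 303.5 150 0.29
```

```text
green top [(array([205.3, 277.7]), array([201, 274,  10,   8,  43], dtype=int32))]
green side [(array([233.3, 306. ]), array([230, 304,   8,   5,  32], dtype=int32)), (array([235.2, 319.3]), array([231, 310,   9,  20, 131], dtype=int32))]
red top [(array([225.3, 275. ]), array([224, 274,   3,   3,   7], dtype=int32))]
red side [(array([246.6, 293.8]), array([245, 293,   4,   3,   8], dtype=int32)), (array([248.5, 306.9]), array([245, 299,   8,  17,  89], dtype=int32))]
blue top [(array([239.6, 266.9]), array([236, 263,   8,   9,  43], dtype=int32))]
blue side [(array([259.3, 282.2]), array([256, 280,   8,   5,  28], dtype=int32)), (array([260.7, 295.1]), array([257, 286,   8,  19, 116], dtype=int32))]
green cap [[464.43348317 302.93406071 115.        ]] red [[478.44236326 265.96336467 115.        ]] blue [[490.9079737  216.70762773 115.        ]]
[[430.79238004 319.45516557  45.        ]
 [483.39037614 335.5702758   45.        ]
 [525.28383585 200.43011571  45.        ]
 [471.49923905 184.37860834  45.        ]] [477.74145777 259.95854135  45.        ]
t 2.325 tcp [450.59 292.76 244.89] z [-0.0013 -0.001  -1.    ] yaw 0.2895 w 85.11 F [-0.19 -0.74  0.37] T [-0.001 -0.046  0.024] q [ 0.456  0.123 -0.216  1.233 -0.     1.737]
[ 0.0006  0.0015 -0.0005] [14.44 -7.01 94.87]
t 2.325 tcp [450.59 292.76 244.89] z [-0.0013 -0.001  -1.    ] yaw 0.2895 w 85.11 F [-0.19 -0.74  0.37] T [-0.001 -0.046  0.024] q [ 0.456  0.123 -0.216  1.233 -0.     1.737]
[ 0.0006  0.0015 -0.0005] [14.44 -7.01 94.87]
```

>>> step_arm(
  moves=[
    [0,0,0,10,-5,30,85],
    [0,0,0,15,-7,75,85],
    [0,0,0,15,-7,95,85],
    [0,0,0,15,-7,95,85],
    [0,0,0,15,-7,95,85],
  ],
)

```text
time_s: 2.95
tcp_pos: [464.3, 304.1, 151.6]
tool_rot: [-0.0, 0.99, 0.144, 0.001]
contact_force: [-0.3, 1.2, -0.3]
width: 84.8
```

```bash
python3 - <<'E'
from h import *
import plan
c=cam("wrist");np.savez("wrist2.npz",**c);cv2.imwrite("pics/w2.png",c["f"]);plan.st()
E
python3 plan.py 463.3 303.2 83 .29
```

```text
t 3.0 tcp [464.62 304.5  152.01] z [ 0.0025  0.0012 -1.    ] yaw 0.2889 w 84.67 F [ 0.24 -0.39 -0.1 ] T [ 0.049  0.062 -0.038] q [ 0.464  0.22  -0.306  1.043 -0.     1.746]
t 3.0 tcp [464.62 304.5  152.01] z [ 0.0025  0.0012 -1.    ] yaw 0.2889 w 84.67 F [ 0.24 -0.39 -0.1 ] T [ 0.049  0.062 -0.038] q [ 0.464  0.22  -0.306  1.043 -0.     1.746]
[-0.0005 -0.0027 -0.0011] [-1.83  0.9  69.01]
```

View pics/w2.png

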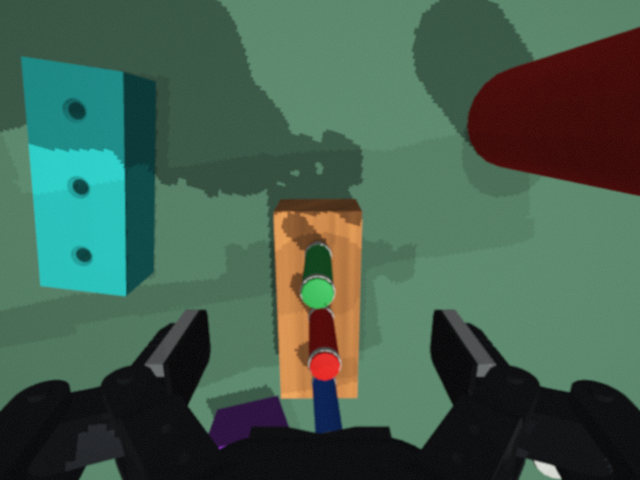

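Green's cap at (318,292) lies on the jaw centre line (column ~321). Checking the fore-aft position before descending.

```bash
python3 - <<'E' | tail -3
from m import *
w=ld("wrist2")
print("green cap",onz(w,[(318,293)],115), "nose at rack?",onz(w,[(319,247)],55))
P=onz(w,[(275,212),(361,212),(357,398),(281,398)],45);print(P.mean(0))
E
```

```text
blue side [(array([259.3, 282.2]), array([256, 280,   8,   5,  28], dtype=int32)), (array([260.7, 295.1]), array([257, 286,   8,  19, 116], dtype=int32))]
green cap [[464.27092655 303.20007012 115.        ]] nose at rack? [[463.62684583 307.24269866  55.        ]]
[477.4526323  259.34044814  45.        ]
```

>>> step_arm(
  moves=[
    [0,0,0,-1,0.7,35,85],
    [0,0,0,-1,0.7,60,85],
    [0,0,0,-1,0.7,69,85],
    [0,0,0,-1,0.7,69,85],
    [0,0,0,-1,0.7,69,30],
    [0,0,0,-1,0.7,69,12],
    [0,0,0,-1,0.7,69,12],
    [0,0,0,-1,0.7,69,12],
    [0,0,0,-1,0.7,69,12],
    [0,0,0,-1,0.7,69,12],
  ],
  newtons=60,
)

```text
time_s: 4.25
tcp_pos: [463.1, 303.9, 81.8]
tool_rot: [-0.0, 0.99, 0.145, 0.0]
contact_force: [-1.6, -1.2, 3.7]
width: 14.7
```

Run:
```python
from h import *
import plan
plan.st()
c=cam("wrist");np.savez("wrist3.npz",**c);cv2.imwrite("pics/w3.png",c["f"]);plan.st()
```

```text
t 4.25 tcp [463.08 303.9   81.75] z [ 5.e-04  3.e-04 -1.e+00] yaw 0.29 w 14.67 F [-1.56 -1.22  3.72] T [-0.05   0.244  0.061] q [ 0.464  0.291 -0.381  0.899  0.     1.745]
t 4.3 tcp [463.09 303.88  81.76] z [ 5.e-04  3.e-04 -1.e+00] yaw 0.29 w 14.53 F [-1.13 -0.07  4.21] T [-0.134  0.204  0.046] q [ 0.464  0.291 -0.381  0.899  0.     1.745]
```

View pics/w3.png

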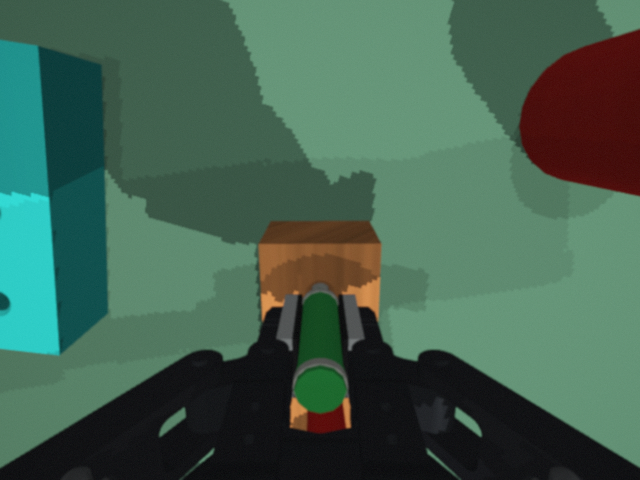

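The punch is held between the pads, upright and centred (cap at (320,390)). Lifting straight out of the hole with a firmer grip.

>>> step_arm(
  moves=[
    [0,0,0,0,0,0,12],
    [0,0,0,0,0,0,12],
    [0,0,0,0,0,-15,12],
    [0,0,0,0,0,-35,12],
    [0,0,0,0,0,-60,12],
    [0,0,0,0,0,-90,12],
    [0,0,0,0,0,-120,12],
    [0,0,0,0,0,-140,12],
    [0,0,0,0,0,-140,12],
    [0,0,0,0,0,-140,12],
  ],
  newtons=100,
)

```text
time_s: 5.55
tcp_pos: [462.1, 303.4, 220.3]
tool_rot: [0.0, 0.99, 0.144, -0.001]
contact_force: [-0.1, 0.1, -1.1]
width: 14.0
```

```bash
python3 - <<'E'
from h import *
import plan
plan.st()
for n in("wrist","side","top"):
    c=cam(n);np.savez(n+"4.npz",**c);cv2.imwrite(f"pics/{n}4.png",c["f"]);plan.st()
s=c
E
python3 plan.py 486 -125 215 -0.433
```

```text
t 5.55 tcp [462.08 303.35 220.33] z [-1.7e-03 -8.0e-04 -1.0e+00] yaw 0.2899 w 14.0 F [-0.07  0.1  -1.1 ] T [-0.006  0.075 -0.047] q [ 0.464  0.165 -0.22   1.188  0.     1.745]
t 5.6 tcp [461.87 303.26 219.91] z [-0.0024 -0.0012 -1.    ] yaw 0.29 w 14.03 F [-0.64  0.08 -1.42] T [-0.043  0.095 -0.047] q [ 0.464  0.166 -0.22   1.188  0.     1.745]
t 5.65 tcp [461.83 303.24 219.78] z [-0.0027 -0.0013 -1.    ] yaw 0.29 w 13.53 F [-0.46  0.36 -2.6 ] T [-0.045  0.015  0.016] q [ 0.464  0.166 -0.22   1.188  0.     1.745]
t 5.7 tcp [461.92 303.29 219.83] z [-0.0025 -0.0013 -1.    ] yaw 0.29 w 13.83 F [ 0.38 -0.2  -1.95] T [-0.019  0.016  0.07 ] q [ 0.464  0.166 -0.22   1.188 -0.     1.745]
t 5.7 tcp [461.92 303.29 219.83] z [-0.0025 -0.0013 -1.    ] yaw 0.29 w 13.83 F [ 0.38 -0.2  -1.95] T [-0.019  0.016  0.07 ] q [ 0.464  0.166 -0.22   1.188 -0.     1.745]
[0.0015 0.0025 0.723 ] [-99.38 417.29   5.32]
```

View pics/side4.png

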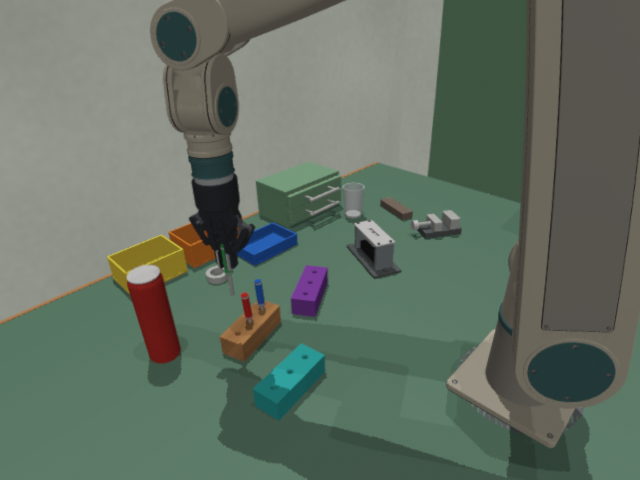

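View pics/wrist4.png

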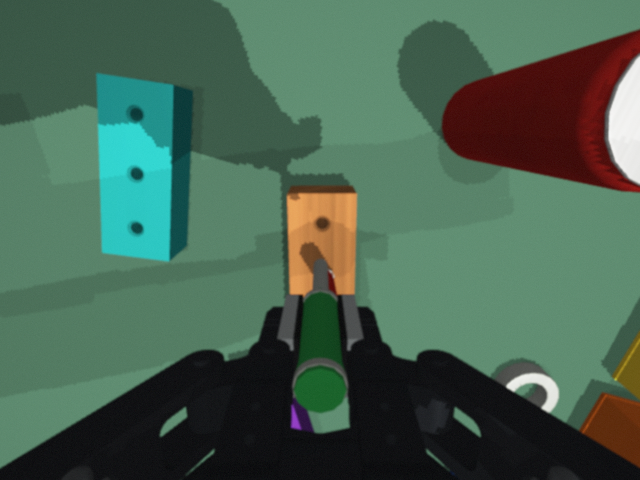

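The punch is lifted clear. In the wrist view its empty hole is at (322,223) and the nose tip at about (320,262). The other two tools still stand in the rack.

```bash
python3 - <<'E' | tail -5
from m import *
w=ld("wrist4")
a=cv2.resize(w["f"][200:320,270:370],None,fx=5,fy=5,interpolation=cv2.INTER_CUBIC);cv2.imwrite("pics/w4c.png",a)
print("hole",onz(w,[(322,223)],45), "tip",onz(w,[(320,263)],219.8-76.8))
print(proj(w,[(461.9,303.3,143)]))
E
```

```text
red side [(array([246.6, 293.8]), array([245, 293,   4,   3,   8], dtype=int32)), (array([248.5, 306.9]), array([245, 299,   8,  17,  89], dtype=int32))]
blue top [(array([239.6, 266.9]), array([236, 263,   8,   9,  43], dtype=int32))]
blue side [(array([259.3, 282.2]), array([256, 280,   8,   5,  28], dtype=int32)), (array([260.7, 295.1]), array([257, 286,   8,  19, 116], dtype=int32))]
hole [[464.42959558 303.20229184  45.        ]] tip [[462.7659719  303.06363209 143.        ]]
[[318.67471523 262.22494359]]
```

View pics/w4c.png

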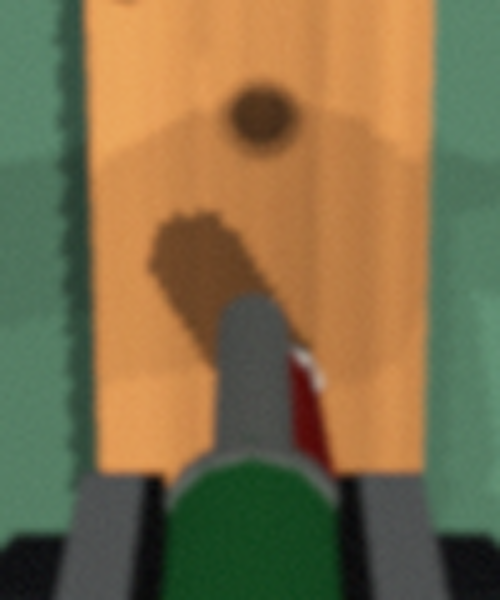

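>>> step_arm(
  moves=[
    [0,0,0.09,-9,39,0,12],
    [0,0,0.18,-18,78,0,12],
    [0,0,0.27,-27,117,0,12],
    [0,0,0.36,-36,156,0,12],
    [0,0,0.45,-45,195,0,12],
    [0,0,0.54,-54,234,0,12],
    [0,0,0.63,-63,273,0,12],
    [0,0,0.72,-72,312,0,12],
    [0,0,0.723,-81,350,0,12],
    [0,0,0.723,-90,385,0,12],
    [0,0,0.723,-97,408,0,12],
    [0,0,0.723,-99,417,0,12],
  ],
)

```text
time_s: 7.2
tcp_pos: [486.7, -125.1, 220.5]
tool_rot: [-0.0, 0.976, -0.216, -0.001]
contact_force: [-0.4, 0.0, -1.5]
width: 14.2
```

>>> step_arm(
  moves=[
    [0,0,0,0,0,0,12],
    [0,0,0,0,0,0,12],
    [0,0,0,0,0,0,12],
  ],
)

```text
time_s: 7.58
tcp_pos: [487.1, -123.2, 221.3]
tool_rot: [-0.0, 0.977, -0.214, -0.0]
contact_force: [0.1, 0.2, -1.5]
width: 14.0
```

Run:
```python
from h import *
import plan
plan.st()
for n in("wrist",):
    c=cam(n);np.savez(n+"5.npz",**c);cv2.imwrite(f"pics/{n}5.png",c["f"]);plan.st()
```

```text
t 7.575 tcp [ 487.15 -123.25  221.26] z [-2.e-04  3.e-04 -1.e+00] yaw -0.4317 w 13.97 F [ 0.11  0.16 -1.5 ] T [ 0.044 -0.007 -0.013] q [-0.377  0.074 -0.322  1.175  0.     1.626]
t 7.625 tcp [ 487.21 -123.36  221.31] z [-0.e+00  2.e-04 -1.e+00] yaw -0.4318 w 13.93 F [ 0.22 -0.8  -1.07] T [-0.006 -0.037  0.018] q [-0.377  0.074 -0.322  1.175  0.     1.626]
```

View pics/wrist5.png

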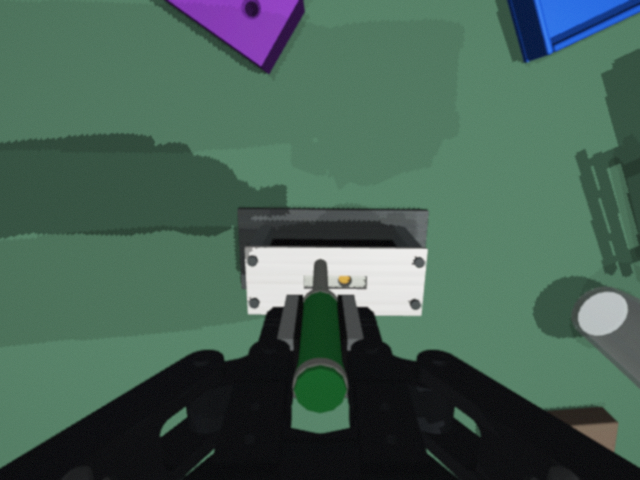

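The wrist view shows the slot running from (304,282) to (367,282), the brass pin at (344,280) and the nose tip at about (320,263). The cover's long edge is level in the picture, so the yaw matches the jig.

```bash
cat > e.py <<'E'
from h import *
import sys
w=dict(np.load("wrist5.npz"))
x0,y0=235,230
a=cv2.resize(w["f"][y0:y0+95,x0:x0+200],None,fx=4,fy=4,interpolation=cv2.INTER_CUBIC);cv2.imwrite("pics/w5c.png",a)
hsv=cv2.cvtColor(w["f"],cv2.COLOR_BGR2HSV)
m=cv2.inRange(hsv,(15,110,60),(35,255,255));m[:250]=0;m[320:]=0;m[:,:290]=0;m[:,390:]=0
ys,xs=np.nonzero(m);print(xs.mean(),ys.mean(),len(xs),xs.min(),xs.max(),ys.min(),ys.max())
m=(w["f"].min(2)>150).astype(np.uint8);m[:235]=0;m[330:]=0;m[:,:235]=0;m[:,440:]=0
ys,xs=np.nonzero(m);print(xs.min(),xs.max(),ys.min(),ys.max())
E
python3 e.py
```

```text
344.078125 279.609375 64 339 349 277 283
245 427 247 315
```

View pics/w5c.png

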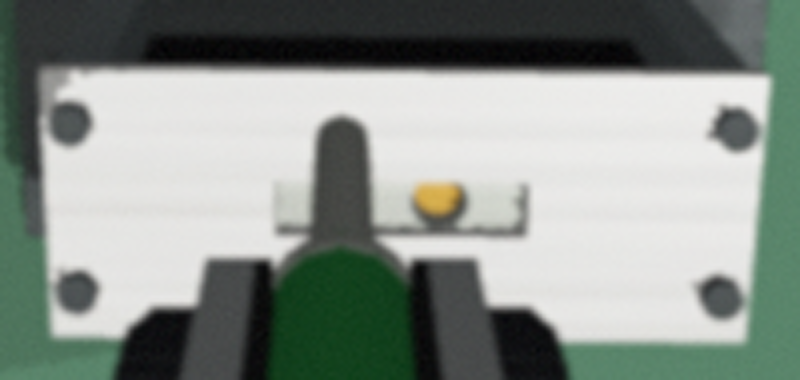

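```bash
cat > e2.py <<'E'
from h import *
np.set_printoptions(suppress=True,precision=2)
w=dict(np.load("wrist5.npz"))
cr=lambda p:(np.array(p,float)+.5)/4-.5+np.array([235,230])
cc=onz(w,cr([(40,66),(772,75),(748,343),(52,338)]),84)
print("cover",cc.mean(0),[np.linalg.norm(cc[i]-cc[(i+1)%4]) for i in range(4)])
sl=onz(w,cr([(274,181),(529,184),(527,236),(276,236)]),84);print("slot",sl.mean(0),[np.linalg.norm(sl[i]-sl[(i+1)%4]) for i in range(4)])
scr=onz(w,cr([(70,123),(737,130),(721,298),(77,293)]),85);print("screws",scr.mean(0))
d=(cc[1]+cc[2]-cc[0]-cc[3]);yaw=np.arctan2(d[1],d[0]);d2=sl[1]+sl[2]-sl[0]-sl[3];print("yaw",yaw,np.arctan2(d2[1],d2[0]))
b=onz(w,cr([(438,205)]),80)[0]; p=onz(w,cr([(438,200)]),76)[0];print("bore",b,"pin",p)
c=sl.mean(0);ex=np.array([np.cos(yaw),np.sin(yaw),0]);ey=np.array([-ex[1],ex[0],0])
print("bore along",(b-c)@ex,(b-c)@ey,(p-c)@ex,(p-c)@ey)
tip=onz(w,cr([(342,130)]),221.3-76.8)[0];print("tip approx",tip)
E
python3 e2.py
```

```text
cover [ 483.16 -161.56   84.  ] [np.float64(134.23574297876434), np.float64(54.46623919237002), np.float64(134.8461897260324), np.float64(55.124168478363345)]
slot [ 482.86 -161.48   84.  ] [np.float64(47.84842918383729), np.float64(10.569489837761703), np.float64(47.6040714247475), np.float64(11.17477957883076)]
screws [ 482.73 -161.63   85.  ]
yaw -0.44334940727743266 -0.43925773878842855
bore [ 489.03 -165.16   80.  ] pin [ 489.01 -165.82   76.  ]
bore along 7.151190523895535 -0.6832803320069678 7.416272425865562 -1.2853630743447493
tip approx [ 488.27 -122.77  144.5 ]
```

```bash
python3 plan.py 488.8 -164.3 168 -0.441
```

```text
t 7.625 tcp [ 487.21 -123.36  221.31] z [-0.e+00  2.e-04 -1.e+00] yaw -0.4318 w 13.93 F [ 0.22 -0.8  -1.07] T [-0.006 -0.037  0.018] q [-0.377  0.074 -0.322  1.175  0.     1.626]
[-0.0001  0.0001  0.0092] [18.59 36.53 53.3 ]
```

>>> step_arm(
  moves=[
    [0,0,0.009,6,12,0,12],
    [0,0,0.009,12,24,0,12],
    [0,0,0.009,18.6,36.5,0,12],
    [0,0,0.009,18.6,36.5,20,12],
    [0,0,0.009,18.6,36.5,40,12],
    [0,0,0.009,18.6,36.5,53,12],
    [0,0,0.009,18.6,36.5,53,12],
    [0,0,0.009,18.6,36.5,53,12],
    [0,0,0.009,18.6,36.5,53,12],
  ],
)

```text
time_s: 8.75
tcp_pos: [489.5, -165.4, 169.3]
tool_rot: [0.0, 0.976, -0.219, 0.001]
contact_force: [0.0, 0.3, -1.8]
width: 13.6
```

Run:
```python
from h import *
import plan
plan.st()
for n in("wrist","side","top"):
    c=cam(n);np.savez(n+"6.npz",**c);cv2.imwrite(f"pics/{n}6.png",c["f"]);plan.st()
    if n=="wrist":
        a=cv2.resize(c["f"][200:330,240:440],None,fx=4,fy=4,interpolation=cv2.INTER_CUBIC);cv2.imwrite("pics/w6c.png",a)
    if n=="side":
        a=cv2.resize(c["f"][180:280,330:430],None,fx=6,fy=6,interpolation=cv2.INTER_CUBIC);cv2.imwrite("pics/s6c.png",a)
```

```text
t 8.75 tcp [ 489.52 -165.43  169.28] z [ 1.7e-03 -8.0e-04 -1.0e+00] yaw -0.4419 w 13.59 F [ 0.04  0.3  -1.79] T [-0.015  0.034  0.059] q [-0.451  0.139 -0.365  1.065 -0.     1.562]
t 8.8 tcp [ 489.42 -165.36  169.2 ] z [ 1.5e-03 -8.0e-04 -1.0e+00] yaw -0.4419 w 14.21 F [-0.09  0.19 -1.16] T [ 0.052 -0.049  0.064] q [-0.451  0.139 -0.365  1.065 -0.     1.562]
t 8.85 tcp [ 489.34 -165.28  169.09] z [ 1.4e-03 -6.0e-04 -1.0e+00] yaw -0.4418 w 14.1 F [ 0.16  0.61 -1.8 ] T [0.032 0.029 0.004] q [-0.451  0.139 -0.365  1.065  0.     1.562]
t 8.9 tcp [ 489.19 -165.19  168.93] z [ 1.1e-03 -5.0e-04 -1.0e+00] yaw -0.4418 w 13.82 F [ 0.34 -0.92 -0.96] T [ 0.02   0.009 -0.027] q [-0.451  0.139 -0.366  1.065  0.     1.562]
```

View pics/w6c.png

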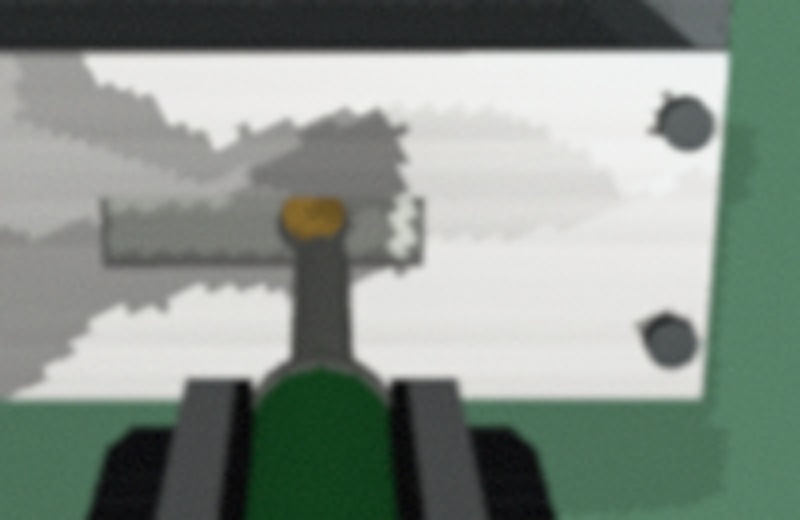

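View pics/s6c.png

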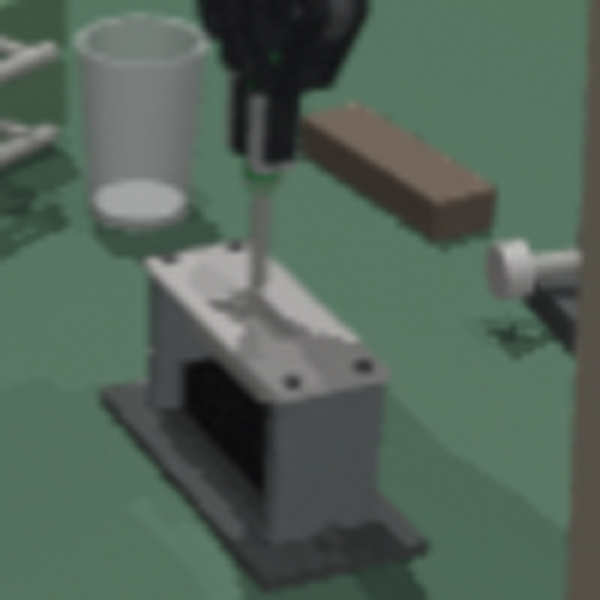

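Run:
```python
from h import *
np.set_printoptions(suppress=True,precision=2)
w=dict(np.load("wrist6.npz"))
cr=lambda p:(np.array(p,float)+.5)/4-.5+np.array([240,200])
tcp=np.array([489.4,-165.35,169.2]);yaw=-.441
ex=np.array([np.cos(yaw),np.sin(yaw),0]);ty=np.array([np.sin(yaw),-np.cos(yaw),0])
sl=onz(w,cr([(101,197),(424,197),(422,267),(105,267)]),84);c=sl.mean(0);print("slot c",c,[np.linalg.norm(sl[i]-sl[(i+1)%4]) for i in range(4)])
d=sl[1]+sl[2]-sl[0]-sl[3];print("yaw",np.arctan2(d[1],d[0]))
b=onz(w,cr([(314,230)]),80)[0];print("bore",b)
zt=169.2-76.8
tip=onz(w,cr([(321,241)]),zt)[0];print("tip",tip)
rel=lambda p:np.array([(p-tcp)@ex,(p-tcp)@ty])
print("rel slot",rel(c),"bore",rel(b),"tip",rel(tip))
P=tcp+0;P[2]=zt
q=proj(w,[P,P+4*ty,P-4*ty,P+4*ex]);print((q-np.array([240,200])+.5)*4-.5)
```

```text
slot c [ 482.8 -161.5   84. ] [np.float64(47.71380225856218), np.float64(11.006982110511359), np.float64(47.49095099621775), np.float64(10.99907267405565)]
yaw -0.44393796235002214
bore [ 489.21 -165.67   80.  ]
tip [ 491.23 -163.79   92.4 ]
rel slot [-7.61 -0.67] bore [-0.04  0.37] tip [ 0.99 -2.2 ]
[[314.13 255.46]
 [314.22 281.56]
 [314.04 229.09]
 [341.98 255.38]]
```

Run:
```python
from h import *
np.set_printoptions(suppress=True,precision=2)
for f,o,s,e,xc,tcp,yaw in [("wrist4",(270,200),5,(253,291),253,(461.87,303.26,219.9),.29),("wrist5",(235,230),4,(342,116),342,(487.2,-123.4,221.3),-.4318),("wrist6",(240,200),4,(321,235),321,(489.4,-165.35,169.2),-.4419)]:
    w=dict(np.load(f+".npz"));tcp=np.array(tcp)
    ex=np.array([np.cos(yaw),np.sin(yaw),0]);ty=np.array([np.sin(yaw),-np.cos(yaw),0])
    u=(np.array([e],float)+.5)/s-.5+np.array(o)
    p=onz(w,u,tcp[2]-76.8)[0]+4*ty
    print(f,(p-tcp)@ex,(p-tcp)@ty)
```

```text
wrist4 0.9201309301448847 1.244989034895257
wrist5 0.7137125301616102 0.8593981957708999
wrist6 0.9896514796759144 0.8952513228782172
```

>>> step_arm(
  moves=[
    [0,0,0,-0.8,-1.6,0,12],
    [0,0,0,-0.8,-1.6,0,12],
    [0,0,0,-0.8,-1.6,3,12],
    [0,0,0,-0.8,-1.6,5,12],
    [0,0,0,-0.8,-1.6,5,12],
    [0,0,0,-0.8,-1.6,5,12],
  ],
)

```text
time_s: 9.65
tcp_pos: [488.7, -163.3, 163.2]
tool_rot: [-0.0, 0.976, -0.219, -0.0]
contact_force: [-0.1, 0.0, -1.5]
width: 14.0
```

Run:
```python
from h import *
import plan
plan.st()
c=cam("wrist");np.savez("wrist7.npz",**c);plan.st()
a=cv2.resize(c["f"][200:330,240:440],None,fx=4,fy=4,interpolation=cv2.INTER_CUBIC);cv2.imwrite("pics/w7c.png",a)
```

```text
t 9.65 tcp [ 488.72 -163.3   163.24] z [-1.e-04  1.e-04 -1.e+00] yaw -0.4421 w 13.99 F [-0.1   0.   -1.52] T [0.005 0.031 0.007] q [-0.448  0.143 -0.374  1.054 -0.     1.565]
t 9.7 tcp [ 488.78 -163.3   163.32] z [ 0.  0. -1.] yaw -0.442 w 13.99 F [ 0.38 -0.51 -0.63] T [ 0.031 -0.04   0.002] q [-0.448  0.143 -0.374  1.054  0.     1.565]
```

View pics/w7c.png

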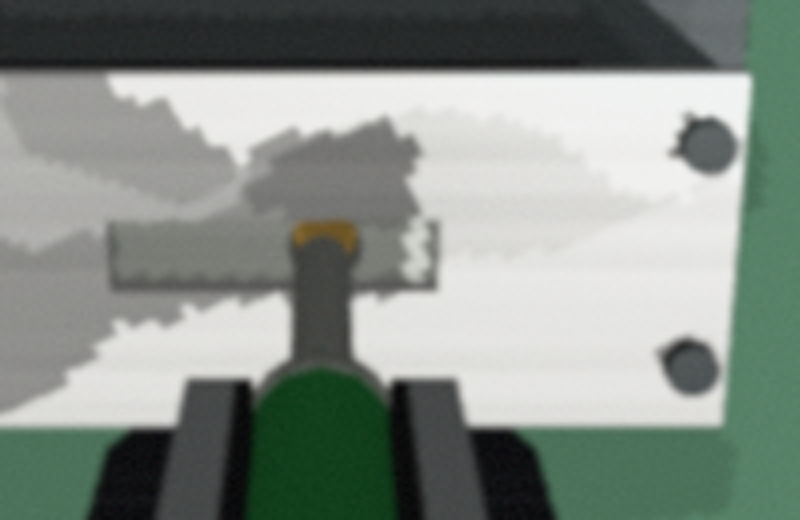

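The nose now covers most of the pin. The nose axis is at column 322 and the bore at about 325 in the crop.

Run:
```python
from h import *
np.set_printoptions(suppress=True,precision=2)
w=dict(np.load("wrist7.npz"))
cr=lambda p:(np.array(p,float)+.5)/4-.5+np.array([240,200])
tcp=np.array([488.75,-163.3,163.28]);yaw=-.442
ex=np.array([np.cos(yaw),np.sin(yaw),0]);ty=np.array([np.sin(yaw),-np.cos(yaw),0])
rel=lambda p:np.array([(p-tcp)@ex,(p-tcp)@ty])
sl=onz(w,cr([(108,220),(438,220),(437,291),(110,291)]),84);print("slot",rel(sl.mean(0)),[np.linalg.norm(sl[i]-sl[(i+1)%4]) for i in range(4)])
print("bore",rel(onz(w,cr([(325,250)]),80)[0]),"tip",rel(onz(w,cr([(322,237)]),163.28-76.8)[0])+[0,4])
```

```text
slot [-6.27  0.88] [np.float64(47.599672383995895), np.float64(10.950829100867713), np.float64(47.8472603927791), np.float64(10.947755527865862)]
bore [1.26 1.43] tip [0.81 1.15]
```

>>> step_arm(
  moves=[
    [0,0,0,0.3,-0.1,0,12],
    [0,0,0,0.3,-0.1,1.5,12],
    [0,0,0,0.3,-0.1,3,12],
    [0,0,0,0.3,-0.1,4.5,12],
    [0,0,0,0.3,-0.1,5.5,12],
    [0,0,0,0.3,-0.1,6.5,12],
    [0,0,0,0.3,-0.1,7.5,12],
    [0,0,0,0.3,-0.1,7.5,12],
  ],
)

```text
time_s: 10.7
tcp_pos: [489.0, -163.3, 155.7]
tool_rot: [-0.0, 0.976, -0.219, -0.0]
contact_force: [0.9, 0.5, -1.4]
width: 14.2
```

```bash
python3 plan.py
```

```text
t 10.7 tcp [ 489.02 -163.28  155.72] z [-1.e-04  1.e-04 -1.e+00] yaw -0.442 w 14.19 F [ 0.94  0.46 -1.41] T [0.012 0.001 0.001] q [-0.448  0.15  -0.383  1.038  0.     1.565]
```

No contact with the tip at about z = 78.9, so it is probably just inside the bore mouth. Continuing in small steps.

>>> step_arm(
  moves=[
    [0,0,0,0,0,0.7,12],
    [0,0,0,0,0,1.4,12],
    [0,0,0,0,0,2,12],
  ],
)

```text
time_s: 11.08
tcp_pos: [489.0, -163.3, 153.8]
tool_rot: [-0.0, 0.976, -0.219, -0.0]
contact_force: [-0.3, -0.7, -1.4]
width: 14.1
```

>>> step_arm(
  moves=[
    [0,0,0,0,0,0.7,12],
    [0,0,0,0,0,1.4,12],
    [0,0,0,0,0,2,12],
  ],
)

```text
time_s: 11.45
tcp_pos: [489.1, -163.3, 151.7]
tool_rot: [0.0, 0.976, -0.219, -0.0]
contact_force: [0.3, -0.4, -1.8]
width: 13.8
```

>>> step_arm(
  moves=[
    [0,0,0,0,0,0.7,12],
    [0,0,0,0,0,1.4,12],
    [0,0,0,0,0,2,12],
  ],
)

```text
time_s: 11.82
tcp_pos: [489.3, -163.4, 151.1]
tool_rot: [0.0, 0.976, -0.219, 0.0]
contact_force: [-2.4, 1.0, 8.3]
width: 13.8
```

>>> step_arm(
  moves=[
    [0,0,0,0,0,0.7,12],
    [0,0,0,0,0,1.4,12],
    [0,0,0,0,0,2,12],
  ],
)

```text
time_s: 12.2
tcp_pos: [489.3, -163.5, 149.2]
tool_rot: [0.0, 0.976, -0.219, 0.0]
contact_force: [-2.1, 1.1, 7.7]
width: 13.7
```

The nose met the pin at TCP z ≈ 151, and the pin is moving against about 9.5 N as described. Driving steadily.

>>> step_arm(
  moves=[
    [0,0,0,0,0,0.9,12],
    [0,0,0,0,0,1.8,12],
    [0,0,0,0,0,2.7,12],
    [0,0,0,0,0,3.6,12],
    [0,0,0,0,0,4.5,12],
    [0,0,0,0,0,5.4,12],
  ],
)

```text
time_s: 12.95
tcp_pos: [489.3, -163.4, 143.9]
tool_rot: [0.0, 0.976, -0.219, 0.0]
contact_force: [-3.0, 1.2, 8.3]
width: 13.9
```

>>> step_arm(
  moves=[
    [0,0,0,0,0,0.9,12],
    [0,0,0,0,0,1.8,12],
    [0,0,0,0,0,2.7,12],
    [0,0,0,0,0,3.6,12],
    [0,0,0,0,0,4.5,12],
    [0,0,0,0,0,5.4,12],
  ],
)

```text
time_s: 13.7
tcp_pos: [489.3, -163.4, 138.4]
tool_rot: [0.0, 0.976, -0.219, 0.0]
contact_force: [-2.8, 1.3, 8.6]
width: 13.8
```

>>> step_arm(
  moves=[
    [0,0,0,0,0,0.8,12],
    [0,0,0,0,0,1.6,12],
  ],
)

```text
time_s: 13.95
tcp_pos: [489.3, -163.4, 136.8]
tool_rot: [0.0, 0.976, -0.219, 0.0]
contact_force: [-3.3, 0.7, 8.1]
width: 13.8
```

>>> step_arm(
  moves=[
    [0,0,0,0,0,0.6,12],
    [0,0,0,0,0,1.2,12],
  ],
)

```text
time_s: 14.2
tcp_pos: [489.3, -163.4, 135.6]
tool_rot: [0.0, 0.976, -0.219, 0.0]
contact_force: [-2.1, 0.8, 8.2]
width: 14.1
```

>>> step_arm(
  moves=[
    [0,0,0,0,0,0.6,12],
    [0,0,0,0,0,1.2,12],
  ],
)

```text
time_s: 14.45
tcp_pos: [489.3, -163.4, 134.4]
tool_rot: [0.0, 0.976, -0.219, 0.0]
contact_force: [-2.6, 1.4, 7.4]
width: 14.1
```

>>> step_arm(
  moves=[
    [0,0,0,0,0,0.5,12],
    [0,0,0,0,0,0.5,12],
  ],
)

```text
time_s: 14.7
tcp_pos: [489.3, -163.4, 133.8]
tool_rot: [0.0, 0.976, -0.219, 0.0]
contact_force: [-4.0, 1.4, 7.4]
width: 14.0
```

>>> step_arm(
  moves=[
    [0,0,0,0,0,0.5,12],
    [0,0,0,0,0,0.5,12],
  ],
)

```text
time_s: 14.95
tcp_pos: [489.3, -163.4, 133.3]
tool_rot: [0.0, 0.976, -0.219, 0.0]
contact_force: [-2.1, 0.7, 7.1]
width: 14.0
```

>>> step_arm(
  moves=[
    [0,0,0,0,0,0.5,12],
    [0,0,0,0,0,0.5,12],
  ],
)

```text
time_s: 15.2
tcp_pos: [489.3, -163.4, 132.8]
tool_rot: [0.0, 0.976, -0.219, 0.0]
contact_force: [-2.5, 0.5, 7.4]
width: 13.7
```

>>> step_arm(
  moves=[
    [0,0,0,0,0,0.4,12],
    [0,0,0,0,0,0.4,12],
  ],
)

```text
time_s: 15.45
tcp_pos: [489.4, -163.4, 132.7]
tool_rot: [0.0, 0.976, -0.219, 0.0]
contact_force: [-2.9, 1.1, 8.0]
width: 14.0
```

>>> step_arm(
  moves=[
    [0,0,0,0,0,0.5,12],
    [0,0,0,0,0,0.5,12],
  ],
)

```text
time_s: 15.7
tcp_pos: [489.5, -163.5, 132.7]
tool_rot: [0.0, 0.976, -0.219, 0.001]
contact_force: [-2.9, 1.4, 11.0]
width: 13.7
```

The pin stopped dead: travel stopped at TCP z = 132.7 (tip ≈ 55.9 mm, the 0.021 stop) while the force rose from 8 to 11 N. Withdrawing straight up.

>>> step_arm(
  moves=[
    [0,0,0,0,0,-2,12],
    [0,0,0,0,0,-6,12],
    [0,0,0,0,0,-14,12],
    [0,0,0,0,0,-24,12],
    [0,0,0,0,0,-40,12],
    [0,0,0,0,0,-60,12],
    [0,0,0,0,0,-80,12],
    [0,0,0,0,0,-92,12],
    [0,0,0,0,0,-92,12],
    [0,0,0,0,0,-92,12],
  ],
)

```text
time_s: 16.95
tcp_pos: [488.6, -163.1, 222.0]
tool_rot: [-0.0, 0.976, -0.219, -0.001]
contact_force: [-0.7, 0.8, -1.1]
width: 14.1
```

```bash
python3 - <<'E'
from h import *
import plan
plan.st()
for n in("side","top","wrist"):
    c=cam(n);np.savez(n+"8.npz",**c)
    if n=="wrist":
        cv2.imwrite("pics/w8.png",c["f"])
    if n=="side":
        a=cv2.resize(c["f"][180:290,330:430],None,fx=5,fy=5,interpolation=cv2.INTER_CUBIC)
        a=np.clip(a.astype(float)*2,0,255).astype(np.uint8);cv2.imwrite("pics/s8c.png",a)
plan.st()
E
python3 plan.py 463 303.7 222 0.29
```

```text
t 16.95 tcp [ 488.62 -163.12  222.03] z [-1.e-03  5.e-04 -1.e+00] yaw -0.442 w 14.1 F [-0.66  0.8  -1.07] T [0.006 0.009 0.015] q [-0.448  0.097 -0.295  1.18  -0.     1.565]
t 17.1 tcp [ 488.45 -163.06  221.65] z [-1.7e-03  8.0e-04 -1.0e+00] yaw -0.442 w 13.49 F [ 0.66 -0.87 -1.12] T [ 0.009 -0.032 -0.014] q [-0.448  0.097 -0.295  1.18  -0.     1.565]
t 17.1 tcp [ 488.45 -163.06  221.65] z [-1.7e-03  8.0e-04 -1.0e+00] yaw -0.442 w 13.49 F [ 0.66 -0.87 -1.12] T [ 0.009 -0.032 -0.014] q [-0.448  0.097 -0.295  1.18  -0.     1.565]
[-7.00e-04  1.80e-03 -7.32e-01] [-2.2268e+02 -4.1101e+02  6.0000e-02]
```

View pics/w8.png

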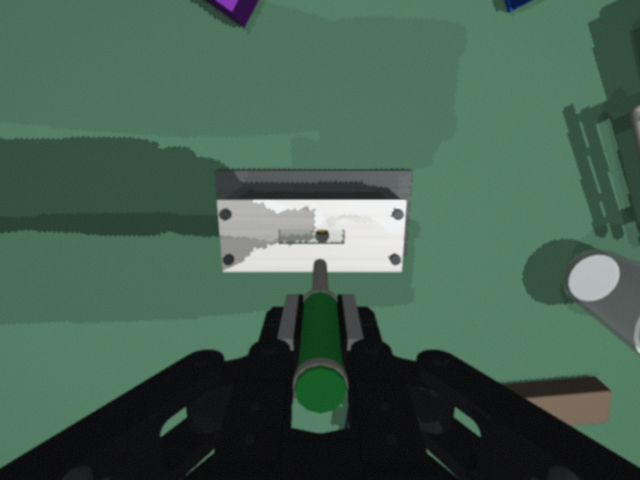

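View pics/s8c.png

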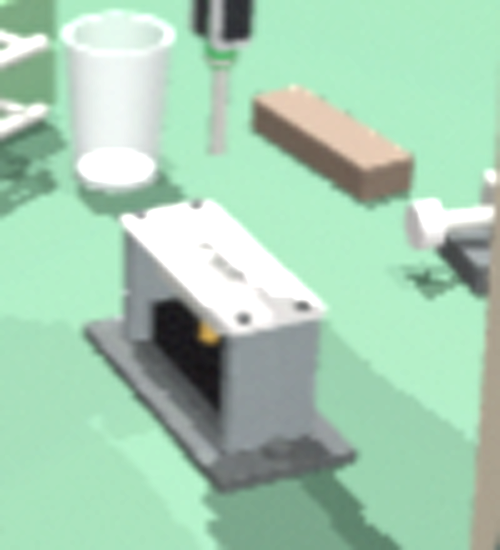

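The side view shows the brass pin hanging below the bar at about (207,330) in the crop. The wrist view shows the bore empty at (322,235). Returning to the rack.

>>> step_arm(
  moves=[
    [0,0,-0.07,-18,-34,0,12],
    [0,0,-0.14,-38,-70,0,12],
    [0,0,-0.21,-58,-107,0,12],
    [0,0,-0.28,-78,-144,0,12],
    [0,0,-0.35,-98,-181,0,12],
    [0,0,-0.42,-118,-218,0,12],
    [0,0,-0.49,-138,-255,0,12],
    [0,0,-0.56,-158,-292,0,12],
    [0,0,-0.63,-178,-329,0,12],
    [0,0,-0.7,-198,-366,0,12],
    [0,0,-0.732,-214,-395,0,12],
    [0,0,-0.732,-222.7,-411,0,12],
  ],
)

```text
time_s: 18.6
tcp_pos: [463.0, 304.7, 221.9]
tool_rot: [0.0, 0.989, 0.145, -0.001]
contact_force: [0.8, 0.1, -1.0]
width: 14.1
```

>>> step_arm(
  moves=[
    [0,0,0,0,0,0,12],
    [0,0,0,0,0,0,12],
    [0,0,0,0,0,0,12],
    [0,0,0,0,0,0,12],
  ],
)

```text
time_s: 19.1
tcp_pos: [463.7, 302.6, 222.7]
tool_rot: [0.0, 0.99, 0.144, 0.0]
contact_force: [0.6, -0.1, -2.4]
width: 13.8
```

```bash
python3 - <<'E'
from h import *
import plan
plan.st()
c=cam("wrist");np.savez("wrist9.npz",**c);cv2.imwrite("pics/w9.png",c["f"])
a=cv2.resize(c["f"][180:300,250:390],None,fx=5,fy=5,interpolation=cv2.INTER_CUBIC);cv2.imwrite("pics/w9c.png",a)
plan.st()
E
python3 plan.py 463.1 303.9 140 0.29
```

```text
t 19.1 tcp [463.74 302.65 222.7 ] z [ 1.e-04 -1.e-04 -1.e+00] yaw 0.2887 w 13.83 F [ 0.57 -0.09 -2.43] T [-0.016  0.002  0.029] q [ 0.462  0.164 -0.216  1.191 -0.     1.744]
t 19.15 tcp [463.73 302.8  222.71] z [ 1.e-04 -0.e+00 -1.e+00] yaw 0.2889 w 13.89 F [ 1.36 -0.48 -1.05] T [ 0.011  0.017 -0.007] q [ 0.462  0.164 -0.216  1.191 -0.     1.744]
t 19.15 tcp [463.73 302.8  222.71] z [ 1.e-04 -0.e+00 -1.e+00] yaw 0.2889 w 13.89 F [ 1.36 -0.48 -1.05] T [ 0.011  0.017 -0.007] q [ 0.462  0.164 -0.216  1.191 -0.     1.744]
[ 0.0001 -0.0001 -0.0011] [-0.3  -1.25 82.71]
```

View pics/w9c.png

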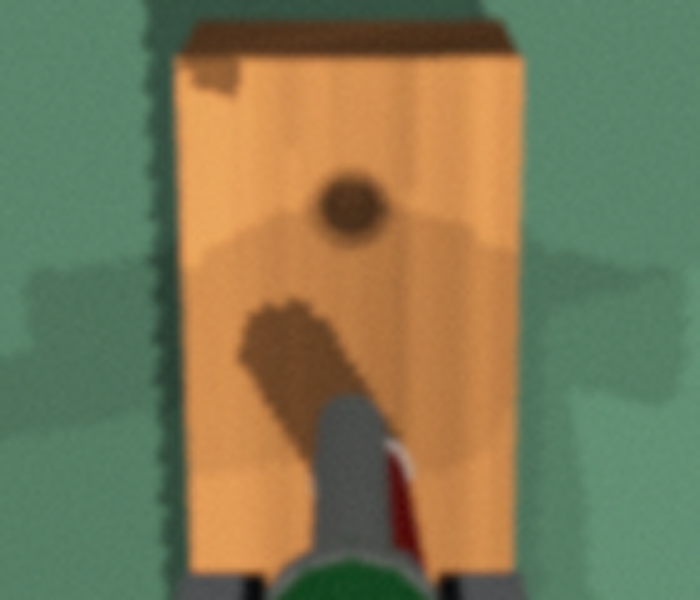

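Run:
```python
from h import *
np.set_printoptions(suppress=True,precision=2)
w=dict(np.load("wrist9.npz"))
cr=lambda p:(np.array(p,float)+.5)/5-.5+np.array([250,180])
tcp=np.array([463.73,302.75,222.7]);yaw=.2888
ex=np.array([np.cos(yaw),np.sin(yaw),0]);ty=np.array([np.sin(yaw),-np.cos(yaw),0])
rel=lambda p:np.array([(p-tcp)@ex,(p-tcp)@ty])
h=onz(w,cr([(351,208)]),45)[0]
print("hole",h,rel(h),"tip",rel(onz(w,cr([(350,393)]),222.7-76.8)[0])+[0,4])
```

```text
hole [464.39 303.02  45.  ] [ 0.71 -0.07] tip [0.47 1.45]
```

>>> step_arm(
  moves=[
    [0,0,0,0,-1.4,0,12],
    [0,0,0,0,-1.4,20,12],
    [0,0,0,0,-1.4,45,12],
    [0,0,0,0,-1.4,70,12],
    [0,0,0,0,-1.4,88,12],
    [0,0,0,0,-1.4,95,12],
    [0,0,0,0,-1.4,95,12],
    [0,0,0,0,-1.4,95,12],
    [0,0,0,0,-1.4,95,12],
  ],
)

```text
time_s: 20.27
tcp_pos: [463.9, 305.1, 128.6]
tool_rot: [-0.0, 0.99, 0.144, 0.001]
contact_force: [-0.1, 0.5, -2.3]
width: 14.2
```

```bash
python3 - <<'E'
from h import *
import plan
plan.st()
c=cam("wrist");np.savez("wrist10.npz",**c);cv2.imwrite("pics/w10.png",c["f"])
a=cv2.resize(c["f"][200:320,250:390],None,fx=5,fy=5,interpolation=cv2.INTER_CUBIC);cv2.imwrite("pics/w10c.png",a)
plan.st()
E
python3 plan.py 463.1 303.9 82 0.29
```

```text
t 20.275 tcp [463.9  305.14 128.58] z [ 1.7e-03  8.0e-04 -1.0e+00] yaw 0.29 w 14.22 F [-0.08  0.46 -2.26] T [ 0.044  0.004 -0.008] q [ 0.465  0.242 -0.332  0.995  0.     1.746]
t 20.325 tcp [463.79 305.09 128.48] z [ 1.5e-03  7.0e-04 -1.0e+00] yaw 0.29 w 14.2 F [ 0.52 -0.22 -1.41] T [-0.001 -0.009 -0.012] q [ 0.465  0.242 -0.332  0.995 -0.     1.746]
t 20.325 tcp [463.79 305.09 128.48] z [ 1.5e-03  7.0e-04 -1.0e+00] yaw 0.29 w 14.2 F [ 0.52 -0.22 -1.41] T [-0.001 -0.009 -0.012] q [ 0.465  0.242 -0.332  0.995 -0.     1.746]
[-0.0003 -0.0016  0.    ] [-1.08  0.96 46.48]
```

View pics/w10c.png

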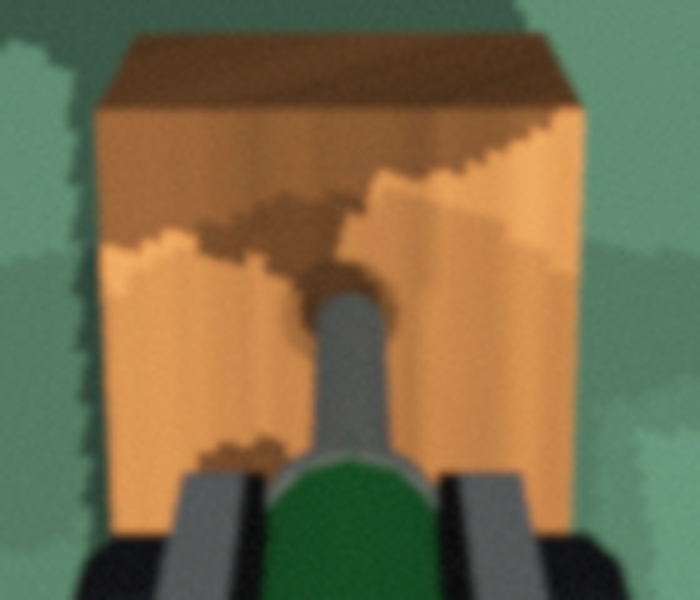

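The hole's rim is centred at about column 340 and the nose at 350, so the nose is about 1.1 mm off. This agrees with the recorded grasp pose, (-1.1,+1.0). Correcting.

>>> step_arm(
  moves=[
    [0,0,0,-0.8,0.7,0,12],
    [0,0,0,-0.8,0.7,0,12],
    [0,0,0,-0.8,0.7,0,12],
    [0,0,0,-0.8,0.7,0,12],
    [0,0,0,-0.8,0.7,0,12],
    [0,0,0,-0.8,0.7,0,12],
  ],
)

```text
time_s: 21.08
tcp_pos: [462.6, 303.9, 127.6]
tool_rot: [-0.0, 0.99, 0.145, -0.0]
contact_force: [0.3, -0.7, -1.1]
width: 13.8
```

```bash
python3 - <<'E'
from h import *
import plan
plan.st()
c=cam("wrist");np.savez("wrist11.npz",**c)
a=cv2.resize(c["f"][200:320,250:390],None,fx=5,fy=5,interpolation=cv2.INTER_CUBIC);cv2.imwrite("pics/w11c.png",a)
plan.st()
E
python3 plan.py 463.1 303.9 82 0.29
```

```text
t 21.075 tcp [462.62 303.89 127.6 ] z [-0.  0. -1.] yaw 0.29 w 13.81 F [ 0.32 -0.7  -1.09] T [ 0.    -0.005  0.001] q [ 0.464  0.241 -0.335  0.994  0.     1.745]
t 21.125 tcp [462.6  303.89 127.59] z [-0. -0. -1.] yaw 0.29 w 13.9 F [ 0.04  0.18 -1.54] T [-0.028  0.031 -0.068] q [ 0.464  0.241 -0.335  0.994 -0.     1.745]
t 21.125 tcp [462.6  303.89 127.59] z [-0. -0. -1.] yaw 0.29 w 13.9 F [ 0.04  0.18 -1.54] T [-0.028  0.031 -0.068] q [ 0.464  0.241 -0.335  0.994 -0.     1.745]
[0. 0. 0.] [ 0.48  0.13 45.59]
```

View pics/w11c.png

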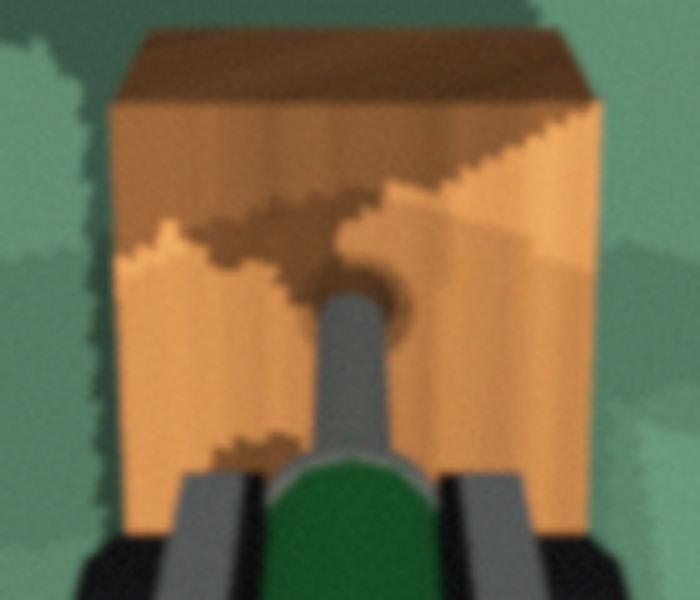

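>>> step_arm(
  moves=[
    [0,0,0,0.5,0.1,0,12],
    [0,0,0,0.5,0.1,0,12],
    [0,0,0,0.5,0.1,2,12],
    [0,0,0,0.5,0.1,4,12],
    [0,0,0,0.5,0.1,6,12],
    [0,0,0,0.5,0.1,8,12],
    [0,0,0,0.5,0.1,9.5,12],
    [0,0,0,0.5,0.1,9.5,12],
  ],
)

```text
time_s: 22.12
tcp_pos: [463.0, 303.9, 117.9]
tool_rot: [0.0, 0.99, 0.144, -0.0]
contact_force: [0.4, 0.5, -1.5]
width: 14.0
```

```bash
python3 plan.py 463.1 303.9 82 0.29
```

```text
t 22.125 tcp [463.01 303.86 117.94] z [-3.e-04 -1.e-04 -1.e+00] yaw 0.29 w 14.05 F [ 0.42  0.52 -1.5 ] T [-0.008  0.011 -0.013] q [ 0.464  0.252 -0.345  0.975  0.     1.745]
[ 0.      0.0003 -0.    ] [ 1.100e-01 -1.000e-02  3.594e+01]
```

The tip is 4 mm inside the hole with no contact force. Continuing down.

>>> step_arm(
  moves=[
    [0,0,0,0,0,4,12],
    [0,0,0,0,0,9,12],
    [0,0,0,0,0,14,12],
    [0,0,0,0,0,18,12],
    [0,0,0,0,0,18,12],
  ],
)

```text
time_s: 22.75
tcp_pos: [462.7, 303.7, 99.6]
tool_rot: [0.0, 0.99, 0.144, -0.001]
contact_force: [0.8, -0.2, -1.8]
width: 14.0
```

>>> step_arm(
  moves=[
    [0,0,0,0,0,4,12],
    [0,0,0,0,0,8,12],
    [0,0,0,0,0,12,12],
    [0,0,0,0,0,15,12],
    [0,0,0,0,0,15,12],
  ],
)

```text
time_s: 23.38
tcp_pos: [462.8, 303.8, 84.7]
tool_rot: [0.0, 0.99, 0.145, -0.0]
contact_force: [0.6, 0.2, -0.8]
width: 13.6
```

>>> step_arm(
  moves=[
    [0,0,0,0,0,0.8,12],
    [0,0,0,0,0,1.6,12],
    [0,0,0,0,0,2.2,12],
    [0,0,0,0,0,2.2,12],
  ],
)

```text
time_s: 23.88
tcp_pos: [463.1, 303.9, 82.9]
tool_rot: [-0.0, 0.99, 0.145, -0.0]
contact_force: [-0.0, 0.8, -2.4]
width: 14.2
```

>>> step_arm(
  moves=[
    [0,0,0,0,0,0.6,12],
    [0,0,0,0,0,1.2,12],
    [0,0,0,0,0,1.2,12],
  ],
)

```text
time_s: 24.25
tcp_pos: [463.2, 304.0, 81.9]
tool_rot: [-0.0, 0.99, 0.144, 0.0]
contact_force: [-0.7, -0.6, 0.8]
width: 13.6
```

>>> step_arm(
  moves=[
    [0,0,0,0,0,0.5,12],
    [0,0,0,0,0,0.5,12],
  ],
)

```text
time_s: 24.5
tcp_pos: [463.2, 304.0, 81.8]
tool_rot: [-0.0, 0.99, 0.145, 0.0]
contact_force: [-1.8, -0.3, 4.8]
width: 13.9
```

The punch is on the hole floor (z = 81.8, the same as at grasp, with force rising). Releasing it and lifting away.

>>> step_arm(
  moves=[
    [0,0,0,0,0,-0.7,14],
    [0,0,0,0,0,-0.7,20],
    [0,0,0,0,0,-0.7,40],
    [0,0,0,0,0,-0.7,70],
    [0,0,0,0,0,-0.7,80],
    [0,0,0,0,0,-0.7,80],
    [0,0,0,0,0,-0.7,80],
    [0,0,0,0,0,-0.7,80],
  ],
)

```text
time_s: 25.5
tcp_pos: [463.1, 303.9, 81.9]
tool_rot: [-0.0, 0.99, 0.145, 0.0]
contact_force: [-0.8, -0.2, -0.1]
width: 80.0
```

>>> step_arm(
  moves=[
    [0,0,0,0,0,-15,80],
    [0,0,0,0,0,-40,80],
    [0,0,0,0,0,-80,80],
    [0,0,0,0,0,-130,80],
    [0,0,0,0,0,-160,80],
    [0,0,0,0,0,-165,80],
    [0,0,0,0,0,-165,80],
    [0,0,0,0,0,-165,80],
    [0,0,0,0,0,-165,80],
  ],
)

```text
time_s: 26.62
tcp_pos: [462.3, 303.5, 245.3]
tool_rot: [0.0, 0.99, 0.144, -0.001]
contact_force: [0.9, -1.0, 0.5]
width: 80.1
```

Run:
```python
from h import *
import plan
plan.st()
for n in("side","top","wrist"):
    c=cam(n);np.savez(n+"12.npz",**c);cv2.imwrite(f"pics/{n}12.png",c["f"])
    if n=="side":
        a=cv2.resize(c["f"][265:365,210:300],None,fx=6,fy=6,interpolation=cv2.INTER_CUBIC)
        b=cv2.resize(c["f"][180:290,330:430],None,fx=5,fy=5,interpolation=cv2.INTER_CUBIC);b=np.clip(b*2.,0,255).astype(np.uint8)
        cv2.imwrite("pics/s12a.png",a);cv2.imwrite("pics/s12b.png",b)
plan.st()
```

```text
t 26.625 tcp [462.27 303.5  245.32] z [-0.0027 -0.0014 -1.    ] yaw 0.29 w 80.13 F [ 0.91 -1.03  0.5 ] T [ 0.024 -0.048  0.   ] q [ 0.464  0.151 -0.182  1.24  -0.     1.745]
t 26.775 tcp [462.75 303.75 246.07] z [-1.4e-03 -7.0e-04 -1.0e+00] yaw 0.29 w 79.86 F [ 0.83 -0.18 -0.48] T [ 0.016 -0.066  0.019] q [ 0.464  0.151 -0.181  1.24   0.     1.745]
```

View pics/s12a.png

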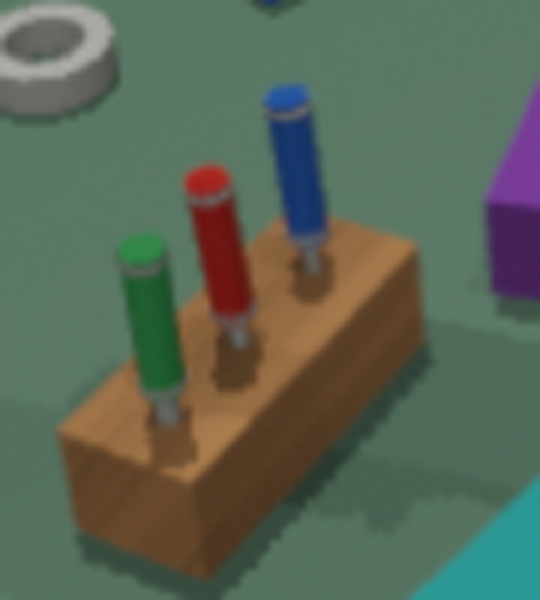

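View pics/wrist12.png

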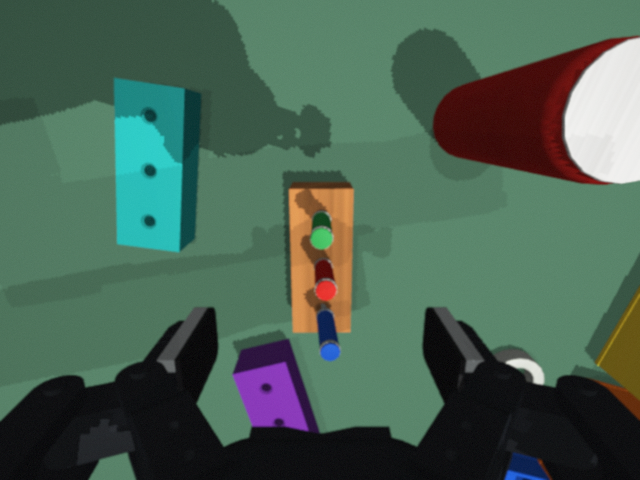

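View pics/s12b.png

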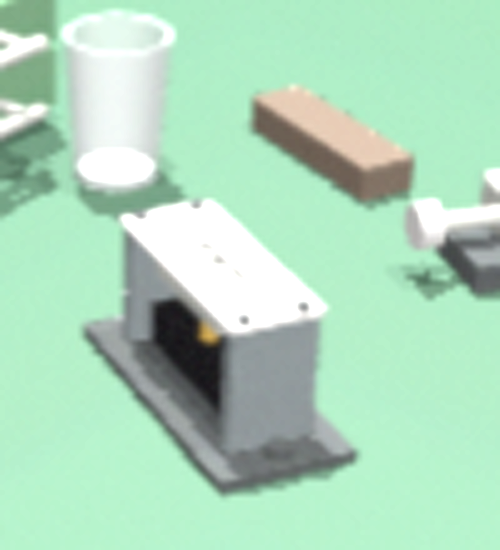

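View pics/side12.png

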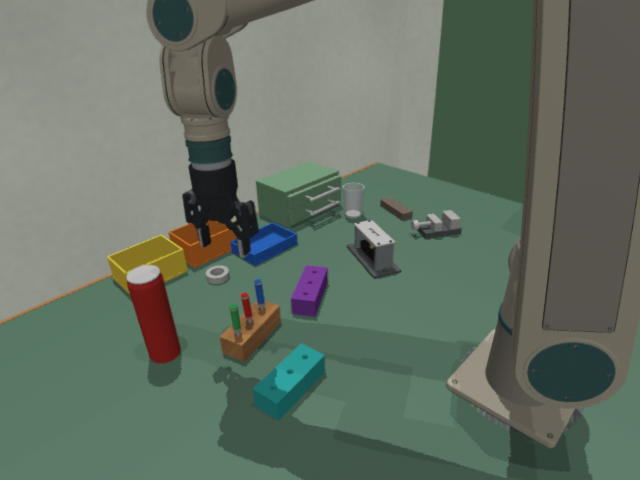

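The punch stands in its hole and the pin shows below the bar. Red and blue lean slightly differently from the first picture, so I'll check when that changed.

Run:
```python
from m import blobs,ld,rS
from h import *
R=[]
for n in ["side0","side4","side6","side8","side12"]:
    c=ld(n);o=[]
    for nm,lo,hi in [("g",(45,120,40),(75,255,255)),("r",(0,200,60),(5,255,255)),("b",(105,120,50),(125,255,255))]:
        b=blobs(c,lo,hi,rS,20)[0]; b=max(b,key=lambda q:q[1][4],default=None)
        o.append((nm,b[0].round(1).tolist() if b else None))
    R.append((n,o))
print("-----");[print(r) for r in R]
t=ld("top12");s=ld("side12")
cr=lambda p,o,f:(np.array(p,float)+.5)/f-.5+np.array(o)
for k,p in(("g",(143,250)),("r",(209,180)),("b",(288,97))):print(k,onz(s,cr([p],(210,265),6),115))
w=ld("wrist12");print(onz(w,[(321,238),(326,290),(330,351)],115))
```

```text
green top [(array([205.3, 277.7]), array([201, 274,  10,   8,  43], dtype=int32))]
green side [(array([233.3, 306. ]), array([230, 304,   8,   5,  32], dtype=int32)), (array([235.2, 319.3]), array([231, 310,   9,  20, 131], dtype=int32))]
red top [(array([225.3, 275. ]), array([224, 274,   3,   3,   7], dtype=int32))]
red side [(array([246.6, 293.8]), array([245, 293,   4,   3,   8], dtype=int32)), (array([248.5, 306.9]), array([245, 299,   8,  17,  89], dtype=int32))]
blue top [(array([239.6, 266.9]), array([236, 263,   8,   9,  43], dtype=int32))]
blue side [(array([259.3, 282.2]), array([256, 280,   8,   5,  28], dtype=int32)), (array([260.7, 295.1]), array([257, 286,   8,  19, 116], dtype=int32))]
-----
('side0', [('g', [235.2, 319.3]), ('r', [248.5, 306.9]), ('b', [260.7, 295.1])])
('side4', [('g', None), ('r', [246.7, 308.1]), ('b', [259.3, 293.6])])
('side6', [('g', None), ('r', [246.7, 308.0]), ('b', [259.3, 293.6])])
('side8', [('g', None), ('r', [246.7, 307.9]), ('b', [259.3, 293.6])])
('side12', [('g', [235.2, 319.4]), ('r', [246.7, 307.9]), ('b', [259.3, 293.6])])
g [[462.20698821 305.05185065 115.        ]]
r [[476.81775465 267.09816072 115.        ]]
b [[495.39841497 218.19461967 115.        ]]
[[464.07105211 303.19468848 115.        ]
 [479.09105301 265.80733147 115.        ]
 [497.03641756 217.24719937 115.        ]]
```

The red tool had already settled into its lean before I approached (the first wrist view shows it). Blue settled before the first lift, and neither has moved since. The green cap is back exactly where it was. Handing in.

```bash
python3 -c "
from h import *
import plan
plan.st();print(job_done())"
```

```text
t 26.775 tcp [462.75 303.75 246.07] z [-1.4e-03 -7.0e-04 -1.0e+00] yaw 0.29 w 79.86 F [ 0.83 -0.18 -0.48] T [ 0.016 -0.066  0.019] q [ 0.464  0.151 -0.181  1.24   0.     1.745]
the job is handed in; nothing more can be done
None
```

The pin is driven out below the bar and the punch is back in its rack hole; I handed the job in at 26.8 s.

- **Bore:** I found it by camera, about 7.4 mm along the slot's +x from its centre, and lowered the nose straight in. I did not sweep along the slot with the nose to feel for it.
- **Driving the pin:** it moved against a steady 9–10 N and stopped dead at about 0.021, with the nose tip at about z = 56 mm. The highest reading was about 11 N, roughly 12.5 N allowing for the sensor's zero offset. The side view afterwards shows the brass pin below the bar and the wrist view an empty bore.
- **Punch back in the rack:** it reached the hole floor at TCP z 81.8, the same height as when gripped. Its handle and cap show in the side camera where they were at the start. The gripper is open and well clear above.
- **A check that disagreed:** the red and blue tools lean a few millimetres differently from the first picture. Red had already shifted before the gripper came near. Blue shifted between my first close view and lifting the punch, so I can't rule out a touch. Both still stand in their holes and did not move again.
- **Other things:** in the side view the can, tray, stone, vise, ring and cup look unmoved; I did not measure them.

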